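# Tighten three spoke nipples of a keg-barrow wheel by counted quarter turns

### The job

The keg barrow's wheel lies on its bench stand to be trued. Starting at the tyre valve and going round clockwise as seen from above, tighten the first spoke nipple by one quarter turn, then the second by two, then the third by one, tightening being when the top wing goes over in that same clockwise direction; the spokes twist and spring back, so leave each nipple, once let go, with its wings square (straight up and level) before starting on the next. Do not turn the wheel round on its stand, and leave the other three nipples and the things lying about alone.

Things in the scene. Friction and masses are not known exactly. Their poses are not given: they have to be found in the camera images.
- wheel: Wheel lying flat, tyre 352 mm across, six level spokes 60 degrees apart. Origin at its centre, at the height of the spoke axes (72 mm above the table); x towards the valve, z up. Rim inside radius 136 mm, rim top 18 mm and tyre top 23 mm above the origin; hub radius 32 mm, axle nut top 36 mm above. Stiff vertical axle: a sideways push over about 15 N at the nipples turns the wheel.
- valve (a point): Inner tip of the tyre valve, a stem 36 mm long and 10 mm thick with a brass end, pointing from the rim to the hub half way between two spokes (30 degrees from each); the tip is 102 mm from the wheel's centre, its top 7 mm above the spoke axes.
- nip1: First nipple clockwise (from above) from the valve; needs one quarter turn. Origin on its turning axis, 100 mm from the wheel centre. x: turning axis, level, outward from the hub; z: to the beaded wing; y: level, anticlockwise round the wheel when the bead is up. All start bead up within 0.12 rad. Top wing pushed clockwise = positive about x: y is up after one quarter turn, z down after two.
- nip2: Second nipple clockwise from the valve; needs two quarter turns. Axes as nip1. Every nipple: a steel barrel 13 mm thick, from 14 mm inside the origin to the rim, with four flat wings in a cross, each reaching 30 mm from the axis, 4 mm thick, 14 mm wide along the axis (7 mm either side of the origin); one wing has a bead 10 mm thick along its tip.
- nip3: Third nipple clockwise from the valve; needs one quarter turn. Axes and shape as nip1 and nip2. Every nipple is stiff (0.08 N m) and stays where left, but its spoke twists too: pushed either way, the wings yield about 0.33 rad before the thread moves, and spring back about 0.33 rad when let go.
- nip4: Fourth spoke nipple clockwise from the valve, shaped as nip1, same axes; to be left alone.
- nip5: Fifth spoke nipple clockwise from the valve, shaped as nip1, same axes; to be left alone.
- nip6: Sixth (last) spoke nipple clockwise from the valve, shaped as nip1, same axes; to be left alone.
- stand: Fixed stand under the wheel: round grey foot of 150 mm diameter and a short post. Origin at the centre of its underside, on the table.
- wrench: Loose steel spanner, 170 mm long, lying on the table beside the wheel; leave alone. Origin at the middle of its underside.
- jar: Loose amber glass jar, 64 mm diameter, 85 mm tall, standing beside the wheel; leave alone. Origin at the centre of its underside.
- ferrule: Loose steel pipe ferrule (ring), 64 mm outside diameter, 22 mm tall, lying beside the wheel; leave alone. Origin at the centre of its underside.

How it is judged:
By the outcome, as a careful person would: the job done as asked, in the order asked, and still so for the second after the job is handed in, with the robot touching nothing.
It also fails if it takes over 72 s, if anything falls off the work surface, if the arm or the gripper's body presses on something with over 40 N, if the wrist force passes 120 N, or if a joint passes its speed limit or range.

### The arm

A 6-joint arm with a two-finger parallel gripper is mounted at the origin on the work surface. World frame = base frame: x ahead of the robot, y to its left, z up, the work surface at z = 0. Lengths are in mm, angles in degrees, forces in N, time in s.
With the tool pointing down it reaches from about 300 to 775 mm from the base axis. Payload 14.6 kg.
Tool frame: the origin (TCP) lies on the centre line of the jaws, within the pads' length; the fingertips stand 8 mm ahead of it and the grasp point (between the pads) lies 11 mm behind it (bot.nose_length is the distance from the TCP to the fingertips, in mm); y points along the fingers, x is the direction in which the jaws open and shut, and the axes are right-handed (so a half turn about y gives the same grasp; the last joint's range is limited). The gripper opens to 85 mm and grips with 20 to 120 N. Pads are 22 mm wide; open, the fingers measure 114 mm over their backs; the gripper's body (76 mm by 85 mm) begins 54 mm behind the grasp point. The pads swing forward as they close: fully open they stand 13 mm farther back than shut.
Start: joints at [-71.482, 17.183, 87.147, -0, 75.671, -3.816], TCP at [208.994, -508.735, 239.281] pointing down, gripper open.
Joint ranges: [-173.82, 173.82], [-45.26, 126.66], [13.44, 144.39], [-59.66, 239.66], [0, 175.72], [-146.38, 146.38]. Speed limits (degrees/s): [127.2, 127.2, 147.25, 180, 180, 180].

### API

Orientations are given as a 3x3 rotation matrix whose columns are the frame's x, y, z axes.
In Python, from plant import bot gives the robot as it stands.
- The arm moves only by the tool arm_command, never from a script. Its argument "deltas" is a list of rows, each a list of 3 entries, a list of its own where there are three numbers: the shift along the tool's x, y, z in m, then the turn, a rotation vector about the tool's x, y, z in units of 10 degrees (1.0 is 10 degrees), then the finger opening in m, from 0 to 0.0854. A call has exactly 10 rows; each row is the pose to reach, as a shift and turn from the pose commanded when the call began, along the tool's axes at that moment; what a row does not reach only later rows make up. A row lasts 1/8 s, in which the tool goes at most 62.5 mm and 10.7 degrees, less where a joint would pass 70% of its speed; a pose out of reach is approached as far as the arm can. A call with a gripper value outside its range is refused whole. The fingers move at their own pace and stop on an object; "squeeze" is the grip in N (left out, the last holds). Time passes only in rows, so rows that repeat a pose let the fingers close, or fill a call up. It gives the time, the measured TCP pose, the force and the opening at its end, in the units of the state.
- bot.state(): the state, without advancing time (a new reading comes with each control period).
- bot.camera(name): name is "side" or "top" or "wrist"; returns the picture (384x512x3 uint8, red, green, blue); there is no depth.
- bot.camera_info(name): a dict with "camera_matrix" (3x3 intrinsics, pixels), "xyz" and "orientation" of the camera in the world. Camera axes: x right, y up, looking along -z (the intrinsics and any distortion apply to the point x, -y, -z); pixel columns grow to the right and rows downward; lengths in mm; the calibration is good to about 2 mm. A picture is of the moment at which its call begins: read the wrist's pose just before it. camera_info takes no time and is no camera call; for the wrist camera it gives the pose at the moment of the call.
- bot.hand_in(): hands the job in, once; it reports no verdict.
Trained networks look in the newest picture that a camera, given by its name, has taken for a name from the list of things; names that differ only in an ending like _2 or _b are one class to them, and where a whole thing is asked for, a point or a joint stands for the part that bears it (a point fixed in the world has none). Each returns a list of dicts, best first, with "p" (0 to 1); they miss things now and then, are a little off and sometimes report something else, mostly with a low value. They report only what shows in the picture. A call takes as long as a camera call.
- bot.outline_of(name, camera): "mask" (384x512 bool, what is visible of it) and "centre" ([column, row] in pixels, amid what is visible of it).
The state is a dict: "clock": time; "joints": joint angles; "dq": joint speeds; "joint_efforts": joint torques, N m; "tool_pos": TCP position; "tcp_rot": TCP orientation; "contact_force": force on the tool from outside, world axes, zero at the start; "moment": the same for the moment, N m; "opening": finger opening in mm.
Only numpy, scipy, OpenCV 4.12 (cv2) and the standard library are available. Lean on these libraries where they do the work, as an engineer would, in place of code of your own. Each camera call takes 0.05 s, during which the arm holds its last target.

## Working session

There is one attempt and no reset: what is moved stays moved. The work goes in short steps, Python scripts to look and compute and a tool call to move; the robot and the scene stay as the last step left them, time stands still between calls to the robot, and variables do not carry over. Pictures are saved under pics/ and viewed, and the job is handed in when it is done.

Besides the shell and the picture viewer there is one more tool, called after "Request:" as name([rows], argument=value, ...), one row to a line, values as JSON. arm_command: Moves the arm, as the interface text tells. Its arguments: {"type":"object","properties":{"deltas":{"type":"array"},"squeeze":{"type":"number"}},"required":["deltas"]}

```bash
mkdir -p pics; ls; cat > h.py <<'E'
import numpy as np, cv2
from plant import bot
def ray(info,uv):
    K=np.array(info["camera_matrix"],float);R=np.array(info["orientation"],float);o=np.array(info["xyz"],float)
    d=np.linalg.inv(K)@np.array([uv[0],uv[1],1.0]); d=np.array([d[0],-d[1],-d[2]])
    return o,R@d/np.linalg.norm(d)
def onz(info,uv,z):
    o,d=ray(info,uv); return o+d*(z-o[2])/d[2]
def proj(info,P):
    K=np.array(info["camera_matrix"],float);R=np.array(info["orientation"],float);o=np.array(info["xyz"],float)
    p=R.T@(np.array(P,float)-o); p=np.array([p[0],-p[1],-p[2]]); q=K@p; return q[:2]/q[2]
def save(n,im): cv2.imwrite("pics/"+n+".png",im[:,:,::-1])
E
python3 - <<'E'
from h import *
np.set_printoptions(precision=3,suppress=True)
print(bot.state())
for c in ["top","side","wrist"]:
    i=bot.camera_info(c); print(c,i)
    im=bot.camera(c); save(c+"0",im)
    for n in ["wheel","valve","nip1","jar","wrench","ferrule"]:
        if c=="wrist": break
        print(c,n,[(round(r["p"],2),np.round(r["centre"],1)) for r in bot.outline_of(n,c)])
E
```

```text
pics
{'clock': 0.0, 'joints': array([-71.482,  17.22 ,  87.182,  -0.001,  75.671,  -3.814]), 'dq': array([-0.043, -0.001, -0.028, -0.021,  0.001, -0.059]), 'joint_efforts': array([  0.002, -54.35 , -36.179,  -0.   ,   0.004,  -0.   ]), 'tool_pos': array([ 208.919, -508.517,  238.67 ]), 'tcp_rot': array([[ 0.38 , -0.   ,  0.925],
       [-0.925,  0.001,  0.38 ],
       [-0.001, -1.   ,  0.   ]]), 'contact_force': array([ 0.652,  1.385, -0.283]), 'moment': array([ 0.047, -0.004, -0.046]), 'opening': 85.35240521957888}
top {'camera_matrix': array([[440.954,   0.   , 255.436],
       [  0.   , 440.954, 185.35 ],
       [  0.   ,   0.   ,   1.   ]]), 'xyz': array([ 351.458,   34.278, 1231.251]), 'orientation': array([[-0.027,  0.983, -0.183],
       [-1.   , -0.024,  0.016],
       [ 0.011,  0.183,  0.983]])}
top wheel [(0.81, array([262.5, 190.9]))]
top valve [(0.75, array([258.7, 195.7]))]
top nip1 [(0.67, array([224.4, 177.7])), (0.65, array([293.9, 172. ])), (0.61, array([264.1, 233.5])), (0.52, array([297. , 211.6])), (0.5, array([256.6, 157.9])), (0.45, array([224.4, 213. ]))]
top j
[... 484 characters left out ...]
33.7, 161.4])), (0.58, array([248.9, 191. ]))]
side nip1 [(0.81, array([204.5, 178.7])), (0.75, array([217.4, 205.2])), (0.66, array([263.2, 204.6])), (0.65, array([269. , 163.4])), (0.58, array([237.4, 160.8])), (0.57, array([290.7, 188.9]))]
side jar [(0.73, array([181.7, 268.9]))]
side wrench [(0.59, array([300.9, 146.6]))]
side ferrule [(0.83, array([265.2, 314.2])), (0.43, array([265.3, 207.5]))]
wrist {'camera_matrix': array([[284.989,   0.   , 256.382],
       [  0.   , 284.989, 189.084],
       [  0.   ,   0.   ,   1.   ]]), 'xyz': array([ 277.366, -480.988,  373.067]), 'orientation': array([[ 0.381,  0.885,  0.27 ],
       [-0.925,  0.364,  0.111],
       [-0.   , -0.292,  0.957]])}
```

```bash
python3 - <<'E'
import cv2
t=cv2.imread("pics/top0.png")[110:270,130:400];cv2.imwrite("pics/top0z.png",cv2.resize(t,None,fx=2.9,fy=2.9,interpolation=2))
t=cv2.imread("pics/side0.png")[110:340,130:400];cv2.imwrite("pics/side0z.png",cv2.resize(t,None,fx=2.6,fy=2.6,interpolation=2))
E
```

```text
(no output)
```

View pics/top0z.png

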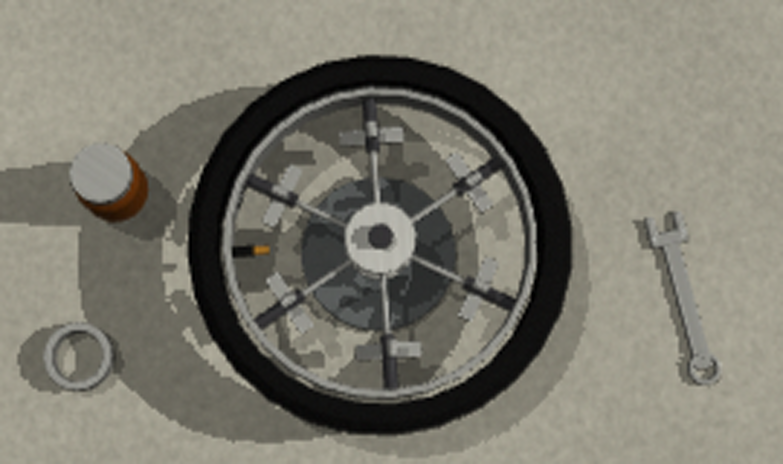

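View pics/side0z.png

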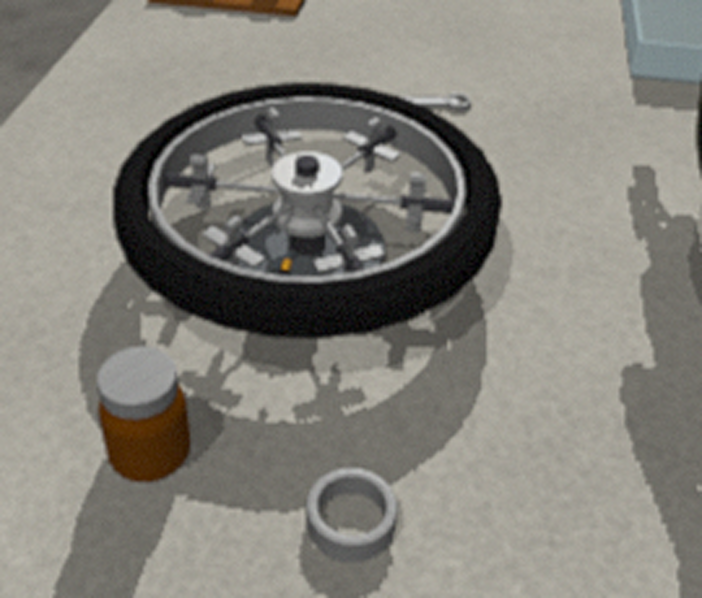

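View pics/wrist0.png

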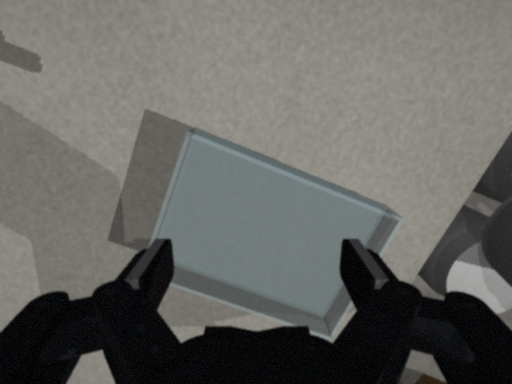

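```bash
python3 - <<'E'
from h import *
from scipy.optimize import least_squares
np.set_printoptions(precision=2,suppress=True)
T=bot.camera_info("top");S=bot.camera_info("side")
# axle nut top & valve tip & hub
def z(p,f,o): return np.array(p)/f+np.array(o)
def tri(a,b):
    o1,d1=ray(T,a);o2,d2=ray(S,b)
    A=np.stack([d1,-d2],1);t=np.linalg.lstsq(A,o2-o1,rcond=None)[0]
    p,q=o1+d1*t[0],o2+d2*t[1];return (p+q)/2,np.linalg.norm(p-q)
print("nut",tri(z((380,236),2.9,(130,110)),z((307,160),2.6,(130,110))))
print("valve",tri(z((267,250),2.9,(130,110)),z((286,263),2.6,(130,110))))
# rim top inner/outer circle from top: outline of wheel
bot.camera("top"); r=bot.outline_of("wheel","top")[0]
m=r["mask"].astype(np.uint8); cs,_=cv2.findContours(m,0,1); c=max(cs,key=cv2.contourArea)[:,0,:].astype(float)
h=cv2.convexHull(c.astype(np.float32))[:,0]
# sil of tyre: assume widest at z=72, r=176
P=np.array([onz(T,p,76) for p in h])[:,:2]
f=least_squares(lambda v:np.hypot(P[:,0]-v[0],P[:,1]-v[1])-v[2],[450,0,176],loss="soft_l1");print("circle",f.x)
c0=np.array([f.x[0],f.x[1]])
V=onz(T,z((267,250),2.9,(130,110)),76)[:2];print("valve top",V, V-c0,np.degrees(np.arctan2(*(V-c0)[::-1])),np.linalg.norm(V-c0))
N=[(r["p"],onz(T,r["centre"],76)[:2]) for r in bot.outline_of("nip1","top")]
for p,q in N: print(p,q,np.linalg.norm(q-c0),np.degrees(np.arctan2(*(q-c0)[::-1])))
print(bot.state()["clock"])
for k in "x":
    i=bot.camera_info("wrist");s=bot.state();R=np.array(s["tcp_rot"])
    print("cam in tool",R.T@(np.array(i["xyz"])-s["tool_pos"]),R.T@np.array(i["orientation"]))
E
```

```text
nut (array([544.9 ,   1.77, 107.22]), np.float64(1.1264059169548686))
valve (array([540.58, 104.74,  73.03]), np.float64(1.6098118669816661))
circle [546.75   1.84 176.38]
valve top [539.29 104.47] [ -7.46 102.64] 94.15910115235194 102.90832239971122
0.75 [488.22  95.86] 110.76105923060088 121.90498882398292
0.74 [443.64  -3.05] 103.23035413870137 -177.28677976955458
0.59 [588.53 103.48] 109.89113504533931 67.6590123292548
0.57 [499.39 -89.33] 102.7312130464556 -117.45184558361083
0.54 [602.73 -87.39] 105.33165292381481 -57.89955614251994
0.44 [644.22   5.7 ] 97.5423046841197 2.2707965709190523
0.9
cam in tool [   0.32 -133.78   73.78] [[ 1.   -0.    0.  ]
 [ 0.    0.29 -0.96]
 [ 0.    0.96  0.29]]
```

Request:
arm_command([
  [[-0.03,0,0.05],[0,0,0],0],
  [[-0.07,0,0.1],[0,-0.4,0],0],
  [[-0.11,0,0.16],[0,-0.8,0],0],
  [[-0.15,0,0.21],[0,-1.4,0],0],
  [[-0.19,0,0.27],[0,-2,0],0],
  [[-0.23,0,0.33],[0,-2.6,0],0],
  [[-0.27,0,0.39],[0,-3.2,0],0],
  [[-0.31,0,0.45],[0,-3.8,0],0],
  [[-0.34,0,0.49],[0,-4.2,0],0],
  [[-0.362,0,0.523],[0,-4.2,0],0],
], squeeze=20)

```text
clock: 2.15
tool_pos: [547.5, 13.7, 239.5]
tcp_rot: [[0.902, 0.001, 0.432], [-0.432, -0.0, 0.902], [0.001, -1.0, 0.0]]
contact_force: [1.0, -1.6, 0.5]
opening: -0.3
```

```bash
python3 - <<'E'
from h import *
s=bot.state();print(s["joints"],s["tool_pos"])
save("w1",bot.camera("wrist")); save("s1",bot.camera("side"))
t=cv2.imread("pics/s1.png")[20:220,150:390];cv2.imwrite("pics/s1z.png",cv2.resize(t,None,fx=3,fy=3,interpolation=2))
E
```

```text
[-2.39241850e+00  1.68622364e+01  8.75340762e+01 -6.04724698e-03
  7.55731156e+01  2.32066778e+01] [547.50442909  13.73304314 239.48501117]
```

View pics/w1.png

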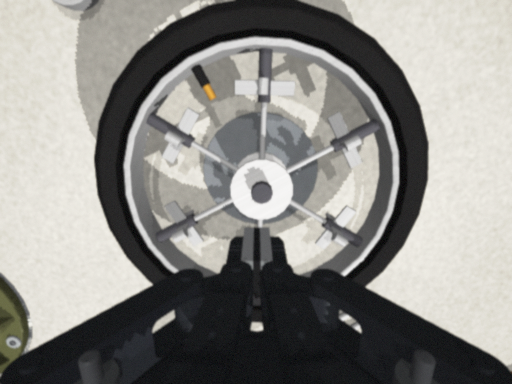

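View pics/s1z.png

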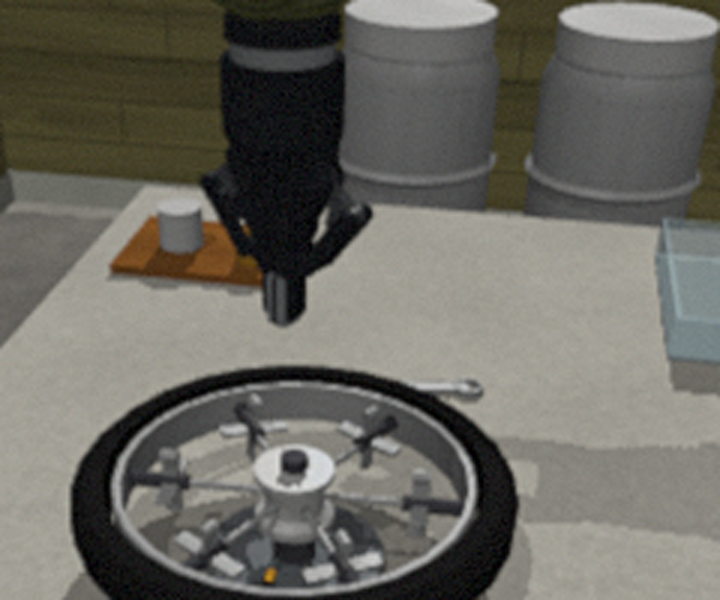

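```bash
cat >> h.py <<'E'
def model(info,im,cx,cy,yaw,zc=72,f=2,rim=True,crop=None):
    big=cv2.resize(im[:,:,::-1].copy(),None,fx=f,fy=f,interpolation=cv2.INTER_CUBIC)
    def pt(P): u=proj(info,P); return tuple(int(round(v)) for v in (u+0.5)*f*8-4)
    def line(Ps,col):
        for a,b in zip(Ps[:-1],Ps[1:]): cv2.line(big,pt(a),pt(b),col,1,cv2.LINE_AA,3)
    an=np.linspace(0,2*np.pi,73)
    for r,h,c in [(136,18,(0,0,255)),(176,0,(255,0,0)),(32,0,(0,255,0))]:
        if rim: line([(cx+r*np.cos(a),cy+r*np.sin(a),zc+h) for a in an],c)
    for k in range(6):
        a=np.radians(yaw-30-60*k); R=np.array([np.cos(a),np.sin(a),0]);Tn=np.array([-np.sin(a),np.cos(a),0]);C=np.array([cx,cy,zc])
        Z=np.array([0,0,1.])
        line([C+32*R,C+136*R],(255,255,0))
        for s in (93,107): line([C+s*R-30*Tn,C+s*R+30*Tn],(0,255,255)); 
        line([C+93*R+30*Z,C+107*R+30*Z],(255,0,255))
        cv2.putText(big,str(k+1),tuple(v//8 for v in pt(C+75*R)),0,.6,(0,255,0),2)
    return big
E
python3 - <<'E'
from h import *
i=bot.camera_info("wrist")
im=cv2.imread("pics/w1.png")[:,:,::-1]
b=model(i,im,545,2,94)
cv2.imwrite("pics/w1m.png",b[0:600,140:900])
E
```

```text
(no output)
```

View pics/w1m.png

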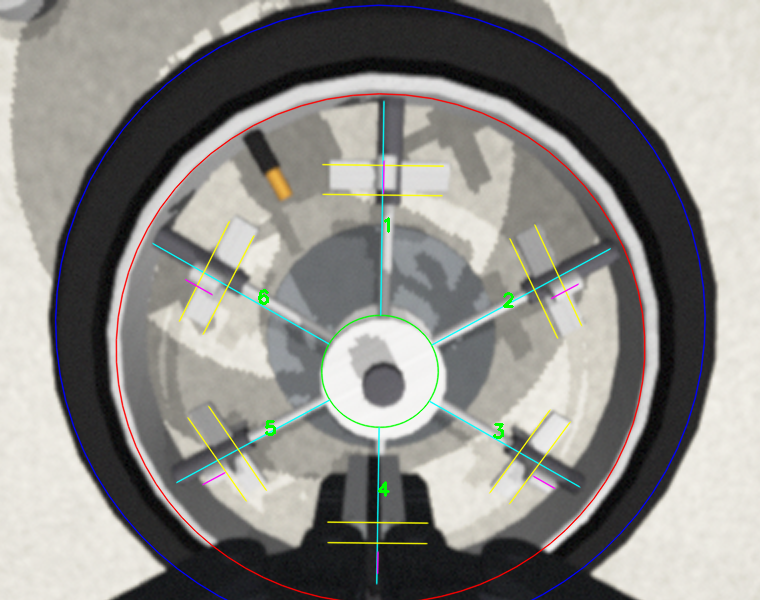

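```bash
python3 - <<'E'
from h import *
from scipy.optimize import least_squares
np.set_printoptions(precision=2,suppress=True)
i=bot.camera_info("wrist"); print(bot.state()["clock"])
im=cv2.imread("pics/w1.png")[:,:,::-1]
L={0:[(391,100),(389,203)],1:[(608,253),(523,292)],5:[(165,236),(245,284)],2:[(572,488),(508,440)],4:[(178,470),(245,437)]}
def res(v):
    cx,cy,yaw=v; o=[]
    for k,ps in L.items():
        a=np.radians(yaw-30-60*k)
        A=proj(i,(cx+50*np.cos(a),cy+50*np.sin(a),72));B=proj(i,(cx+136*np.cos(a),cy+136*np.sin(a),72))
        n=np.array([-(B-A)[1],(B-A)[0]]);n/=np.linalg.norm(n)
        for p in ps: o.append(n@((np.array(p)+[140,0])/2-A))
    # rim inner ellipse
    for p in [(117,340),(645,340),(381,95)]:
        q=onz(i,(np.array(p)+[140,0])/2,90)[:2]; o.append((np.hypot(*(q-[cx,cy]))-136))
    return o
f=least_squares(res,[545,2,93],loss="soft_l1");print(f.x,np.array(res(f.x)))
b=model(i,im,*f.x,f=3)
cv2.imwrite("pics/w1n.png",b[60:640,420:1180])
E
```

```text
2.25
[546.79   3.82  92.42] [-0.67  0.61  0.12 -1.66  0.3   0.58  1.61 -2.26  0.05 -0.33 -0.4  -0.63
 -3.28]
```

View pics/w1n.png

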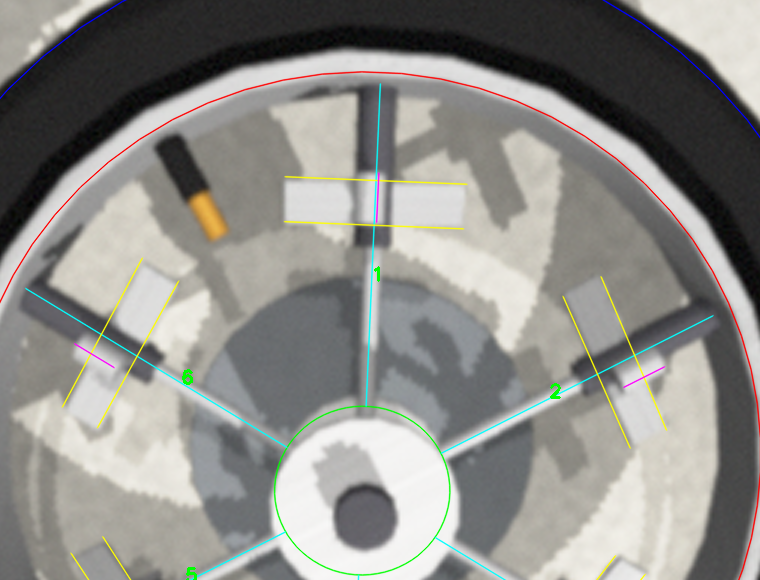

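Request:
arm_command([
  [[-0.004,0,0.03],[0,0.1,0],0],
  [[-0.008,0,0.06],[0,0.18,0],0],
  [[-0.015,0,0.09],[0,0.18,0],0],
  [[-0.015,0.03,0.09],[0,0.18,0],0],
  [[-0.015,0.06,0.09],[0,0.18,0],0],
  [[-0.015,0.09,0.09],[0,0.18,0],0],
  [[-0.015,0.11,0.09],[0,0.18,0],0],
  [[-0.015,0.12,0.09],[0,0.18,0],0],
  [[-0.015,0.12,0.09],[0,0.18,0],0],
  [[-0.015,0.12,0.09],[0,0.18,0],0],
])

```text
clock: 3.5
tool_pos: [572.5, 99.3, 120.2]
tcp_rot: [[0.887, 0.001, 0.461], [-0.461, 0.0, 0.887], [0.001, -1.0, 0.001]]
contact_force: [1.0, -0.3, 0.1]
opening: -0.2
```

```bash
cat >> h.py <<'E'
C0=np.array([546.5,3.5]);YAW=92.6
def where(k,c=None,yaw=None):
    "tool centre relative to nipple k: lateral cw, radial r offset, tip height above axis"
    c=C0 if c is None else c; yaw=YAW if yaw is None else yaw
    a=np.radians(yaw-30-60*(k-1)); s=bot.state(); d=s["tool_pos"][:2]-c-100*np.array([np.cos(a),np.sin(a)])
    return np.round([d@[np.sin(a),-np.cos(a)],d@[np.cos(a),np.sin(a)],s["tool_pos"][2]-80],1)
E
python3 - <<'E'
from h import *
print(bot.nose_length,where(1),bot.state()["contact_force"])
save("w2",bot.camera("wrist")); save("s2",bot.camera("side"))
t=cv2.imread("pics/s2.png")[90:240,170:340];cv2.imwrite("pics/s2z.png",cv2.resize(t,None,fx=4,fy=4,interpolation=2))
E
```

```text
8.0 [-21.   -3.   40.2] [ 1.00425404 -0.32252016  0.10109958]
```

View pics/w2.png

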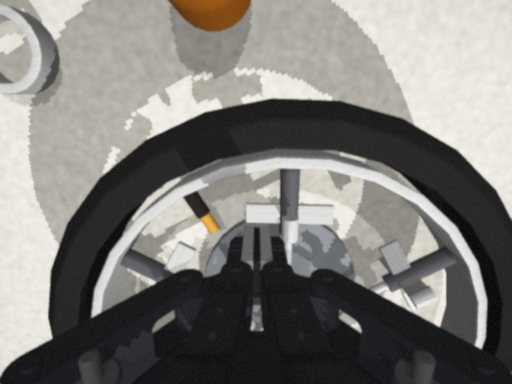

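View pics/s2z.png

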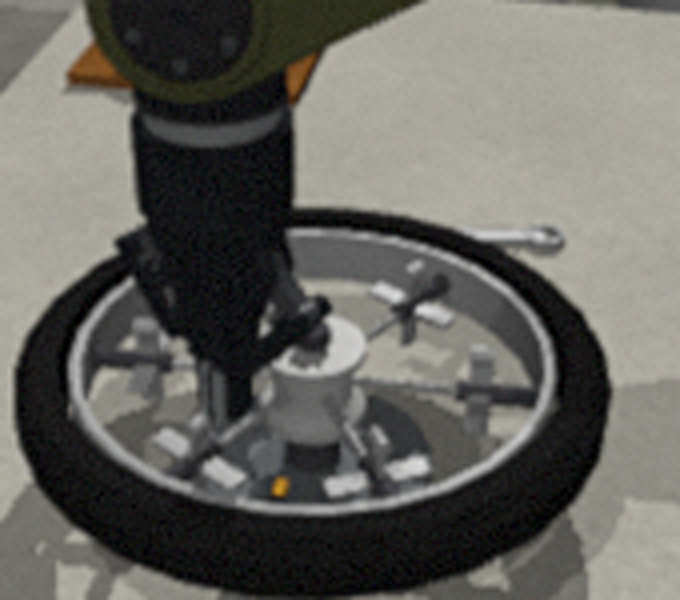

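```bash
python3 - <<'E'
from h import *
i=bot.camera_info("wrist");im=cv2.imread("pics/w2.png")[:,:,::-1]
b=model(i,im,546.5,3.5,92.6,f=4)
cv2.imwrite("pics/w2m.png",b[560:1160,780:1560])
E
```

```text
(no output)
```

View pics/w2m.png

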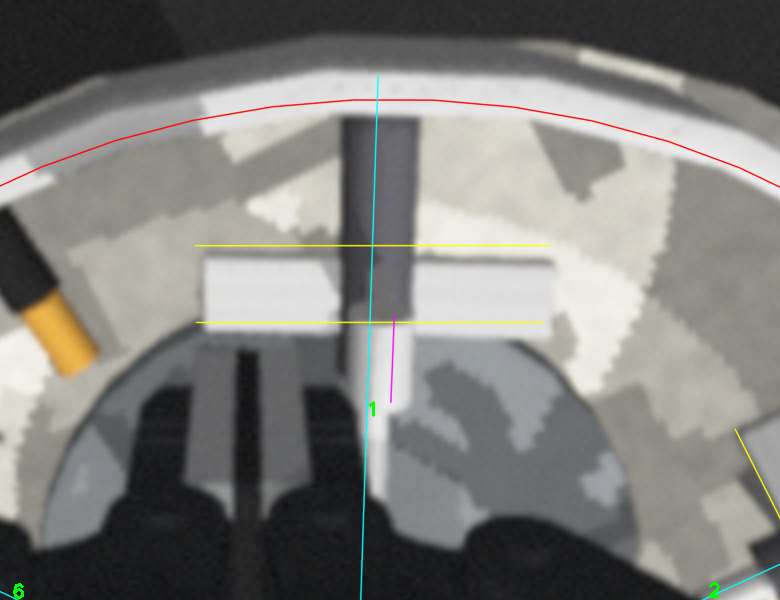

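Request:
arm_command([
  [[-0.003,0.012,0],[0,0,0],0],
  [[-0.003,0.025,0],[0,0,0],0],
  [[-0.003,0.025,0],[0,0,0],0],
  [[0.007,0.025,0],[0,0,0],0],
  [[0.016,0.025,0],[0,0,0],0],
  [[0.024,0.025,0],[0,0,0],0],
  [[0.032,0.025,0],[0,0,0],0],
  [[0.039,0.027,0],[0,0,0],0],
  [[0.045,0.031,0],[0,0,0],0],
  [[0.048,0.033,0],[0,0,0],0],
])

```text
clock: 4.85
tool_pos: [612.5, 77.1, 84.4]
tcp_rot: [[0.887, -0.008, 0.461], [-0.461, -0.0, 0.887], [-0.007, -1.0, -0.004]]
contact_force: [-19.4, 2.2, 0.7]
opening: -0.4
```

```bash
python3 - <<'E'
from h import *
print(where(1),bot.state()["contact_force"])
save("w3",bot.camera("wrist"))
i=bot.camera_info("wrist");im=cv2.imread("pics/w3.png")[:,:,::-1]
b=model(i,im,546.5,3.5,92.6,f=4)
cv2.imwrite("pics/w3m.png",b[560:1160,580:1360])
E
```

```text
[24.7 -4.2  4.4] [-19.4052363    2.17858596   0.65583927]
```

View pics/w3m.png

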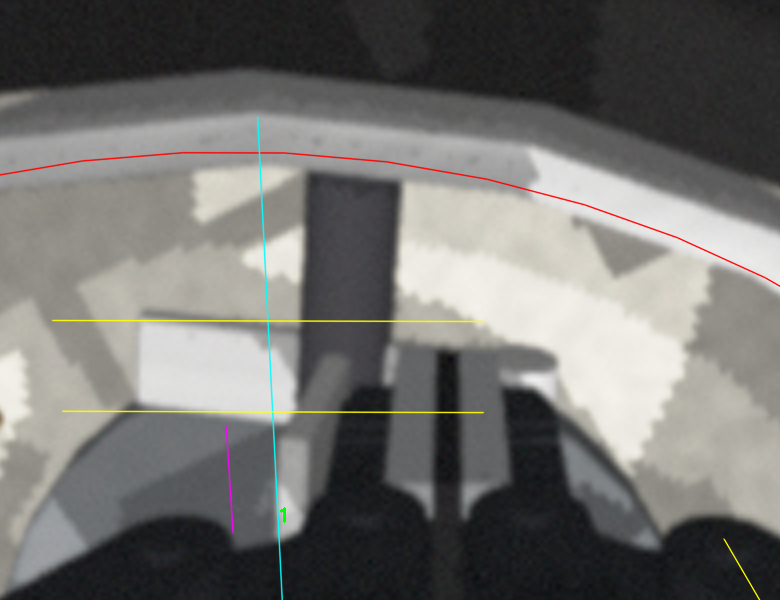

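Request:
arm_command([
  [[-0.003,-0.002,0],[0,0,0],0],
  [[-0.003,-0.03,0],[0,0,0],0],
  [[-0.003,-0.07,0],[0,0,0],0],
  [[-0.003,-0.11,-0.03],[0,0,0],0],
  [[-0.01,-0.13,-0.06],[0,0,0],0],
  [[-0.02,-0.14,-0.09],[0,0,0],0],
  [[-0.025,-0.14,-0.1],[0,0,0],0],
  [[-0.025,-0.14,-0.1],[0,0,0],0],
  [[-0.025,-0.14,-0.1],[0,0,0],0],
  [[-0.025,-0.14,-0.1],[0,0,0],0],
])

```text
clock: 6.15
tool_pos: [546.7, 0.5, 225.8]
tcp_rot: [[0.888, -0.001, 0.461], [-0.461, 0.0, 0.888], [-0.001, -1.0, -0.0]]
contact_force: [-0.6, -0.2, -0.4]
opening: -0.1
```

```bash
python3 - <<'E'
from h import *
print(where(1),bot.state()["contact_force"])
im=bot.camera("wrist");save("w4",im);save("s4",bot.camera("side"))
i=bot.camera_info("wrist")
b=model(i,im,546.5,3.5,92.6,f=3)
cv2.imwrite("pics/w4m.png",b[0:600,380:1160])
E
```

```text
[   1.6 -102.5  145.8] [-0.57145227 -0.24327638 -0.4437815 ]
```

View pics/w4m.png

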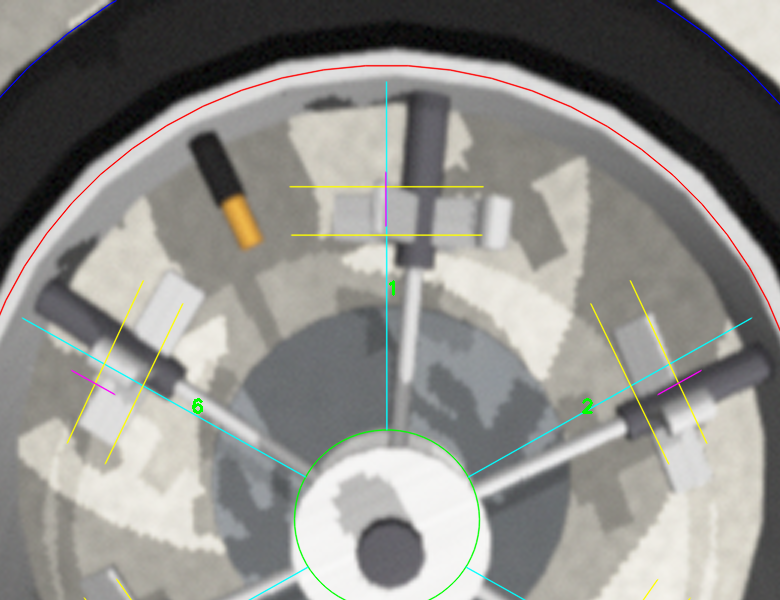

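```bash
cat >> h.py <<'E'
from scipy.optimize import least_squares
def fityaw(i,L,off,f,free=True,c=(546.5,3.5),y0=92.6):
    def res(v):
        cx,cy,yaw=v if free else (c[0],c[1],v[0]); o=[]
        for k,ps in L.items():
            a=np.radians(yaw-30-60*(k-1))
            A=proj(i,(cx+50*np.cos(a),cy+50*np.sin(a),72));B=proj(i,(cx+136*np.cos(a),cy+136*np.sin(a),72))
            n=np.array([-(B-A)[1],(B-A)[0]]);n/=np.linalg.norm(n)
            for p in ps: o.append(n@((np.array(p)+off)/f-A))
        return o
    r=least_squares(res,[*c,y0] if free else [y0]); return r.x,np.round(res(r.x),1)
E
python3 - <<'E'
from h import *
np.set_printoptions(precision=2,suppress=True)
i4=bot.camera_info("wrist")
# w1 info: reconstruct from pose
R=np.array([[0.902,0.001,0.432],[-0.432,0,0.902],[0.001,-1,0]]);s=bot.state();Rn=np.array(s["tcp_rot"])
ro=Rn.T@i4["orientation"];po=Rn.T@(i4["xyz"]-s["tool_pos"])
i1=dict(i4);i1["orientation"]=R@ro;i1["xyz"]=np.array([547.5,13.73,239.49])+R@po
L1={1:[(377,95),(373,240),(370,340)],6:[(35,290),(155,365),(230,415)],2:[(705,315),(585,370),(490,425)]}
L4={1:[(428,100),(415,262),(405,370)],6:[(50,297),(175,375),(250,420)],2:[(765,360),(630,420),(530,465)]}
for fr in (True,False):
  print(fityaw(i1,L1,np.array([420,60]),3,fr)); print(fityaw(i4,L4,np.array([380,0]),3,fr))
E
```

```text
(array([547.06,   1.55,  92.58]), array([-0.2,  0.3,  0.6,  0.8, -0.1, -1.5,  0.5, -1.5,  0.3]))
(array([547.6 ,   1.2 ,  87.47]), array([-1. , -0.3, -0.3, -1.3,  0.7,  2.4,  0.7,  0.5,  0.5]))
(array([92.05]), array([-0. ,  0.9,  1.5, -0.9, -1.3, -2.5,  1.2, -0.5,  1.7]))
(array([86.66]), array([-0.7,  0.7,  1.2, -3.3, -0.6,  1.6,  1.1,  1.5,  2. ]))
```

Request:
arm_command([
  [[0.015,0,0.06],[0,0.1,0],0],
  [[0.033,0,0.1],[0,0.25,0],0],
  [[0.033,0,0.12],[0,0.25,0],0],
  [[0.033,0.04,0.12],[0,0.25,0],0],
  [[0.033,0.08,0.12],[0,0.25,0],0],
  [[0.033,0.115,0.12],[0,0.25,0],0],
  [[0.033,0.13,0.12],[0,0.25,0],0],
  [[0.033,0.138,0.12],[0,0.25,0],0],
  [[0.033,0.138,0.12],[0,0.25,0],0],
  [[0.033,0.138,0.12],[0,0.25,0],0],
])

```text
clock: 7.5
tool_pos: [631.5, 91.3, 89.5]
tcp_rot: [[0.866, 0.002, 0.499], [-0.499, 0.0, 0.866], [0.002, -1.0, 0.001]]
contact_force: [0.2, 0.8, 0.0]
opening: 0.2
```

```bash
sed -i 's/^C0=.*/C0=np.array([547.3,1.5]);YAW=92.4/' h.py; python3 - <<'E'
from h import *
print(where(1),where(1,yaw=87.3),bot.state()["contact_force"])
im=bot.camera("wrist");save("w5",im)
cv2.imwrite("pics/w5z.png",cv2.resize(im[130:330,130:390,::-1],None,fx=3,fy=3,interpolation=2))
E
```

```text
[33.  18.6  9.5] [22.4 21.1  9.5] [0.21081117 0.80935575 0.01106723]
```

View pics/w5z.png

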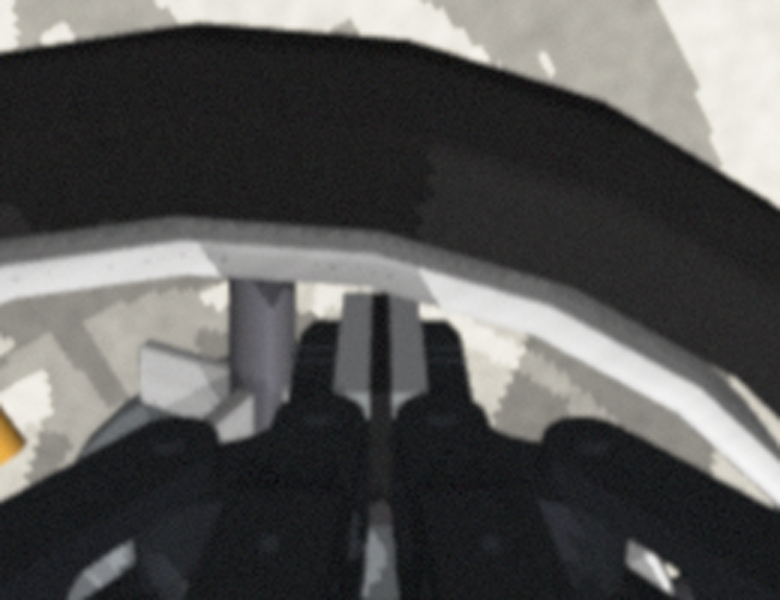

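Request:
arm_command([
  [[0,0.012,0],[0,0,0],0],
  [[0,0.012,0],[0,0,0],0],
  [[-0.004,0.012,0],[0,0,0],0],
  [[-0.008,0.012,0],[0,0,0],0],
  [[-0.011,0.012,0.001],[0,0,0],0],
  [[-0.014,0.012,0.001],[0,0,0],0],
  [[-0.017,0.012,0.001],[0,0,0],0],
  [[-0.019,0.012,0.0015],[0,0,0],0],
  [[-0.019,0.012,0.0015],[0,0,0],0],
  [[-0.019,0.012,0.0015],[0,0,0],0],
])

```text
clock: 8.8
tool_pos: [617.1, 101.2, 78.2]
tcp_rot: [[0.866, 0.006, 0.5], [-0.5, -0.001, 0.866], [0.006, -1.0, 0.002]]
contact_force: [7.8, -7.2, 6.4]
opening: -0.1
```

Request:
arm_command([
  [[0.006,0,0],[0,0,0],0],
  [[0.008,-0.03,0],[0,0,0],0],
  [[0.008,-0.08,0],[0,0,0],0],
  [[0.008,-0.12,-0.03],[0,0,0],0],
  [[0,-0.145,-0.08],[0,0,0],0],
  [[-0.01,-0.145,-0.12],[0,0,0],0],
  [[-0.015,-0.145,-0.12],[0,-0.25,0],0],
  [[-0.015,-0.145,-0.12],[0,-0.25,0],0],
  [[-0.015,-0.145,-0.12],[0,-0.25,0],0],
  [[-0.015,-0.145,-0.12],[0,-0.25,0],0],
])

```text
clock: 10.05
tool_pos: [542.5, 5.9, 221.0]
tcp_rot: [[0.887, -0.0, 0.461], [-0.461, 0.0, 0.887], [-0.0, -1.0, -0.0]]
contact_force: [-1.2, 0.7, -1.3]
opening: 0.1
```

```bash
python3 - <<'E'
from h import *
print(where(1),bot.state()["contact_force"],bot.state()["joints"].round(1))
im=bot.camera("wrist");save("w6",im)
i=bot.camera_info("wrist")
b=model(i,im,547.3,1.5,92.4,f=3)
cv2.imwrite("pics/w6m.png",b[0:600,380:1160])
E
```

```text
[ -6.3 -98.3 141. ] [-1.21733588  0.73817053 -1.27216748] [-3.2 17.1 89.7  0.  73.2 24.2]
```

View pics/w6m.png

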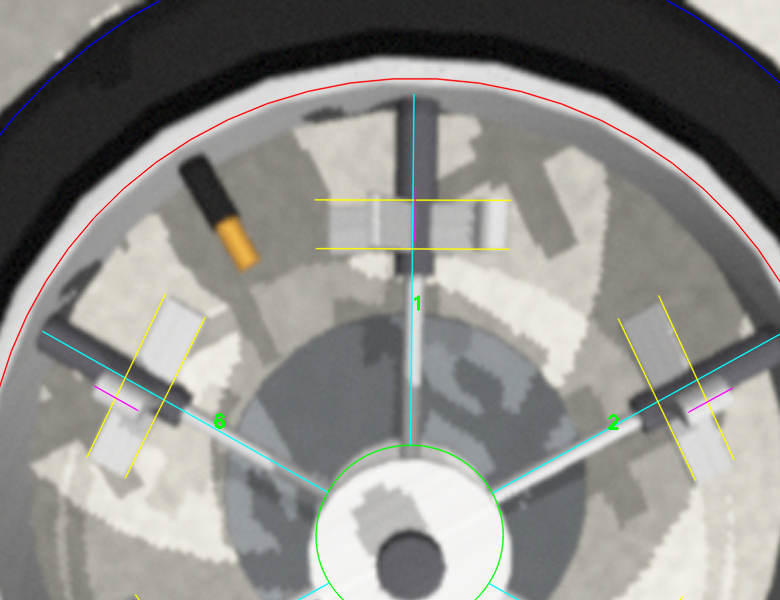

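Request:
arm_command([
  [[0.015,0,0.04],[0,0,0],0],
  [[0.035,0,0.08],[0,0,0],0],
  [[0.035,0.03,0.098],[0,0,0],0],
  [[0.035,0.08,0.098],[0,0,0],0],
  [[0.035,0.12,0.098],[0,0,0],0],
  [[0.035,0.13,0.098],[0,0,0],0],
  [[0.035,0.138,0.098],[0,0,0],0],
  [[0.035,0.143,0.098],[0,0,0],0],
  [[0.035,0.145,0.098],[0,0,0],0],
  [[0.035,0.145,0.098],[0,0,0],0],
])

```text
clock: 11.35
tool_pos: [619.0, 76.5, 76.9]
tcp_rot: [[0.887, 0.001, 0.461], [-0.461, 0.0, 0.887], [0.001, -1.0, 0.001]]
contact_force: [0.9, -1.3, 2.9]
opening: -0.0
```

```bash
python3 - <<'E'
from h import *
print(where(1),bot.state()["contact_force"])
E
```

```text
[28.8 -0.3 -3.1] [ 0.90529382 -1.27392507  2.87745647]
```

Request:
arm_command([
  [[0,0,0],[0,0,0],0],
  [[0,-0.02,0],[0,0,0],0],
  [[0,-0.06,0],[0,0,0],0],
  [[0,-0.11,-0.03],[0,0,0],0],
  [[-0.02,-0.145,-0.08],[0,0,0],0],
  [[-0.03,-0.145,-0.11],[0,0,0],0],
  [[-0.03,-0.145,-0.11],[0,0,0],0],
  [[-0.03,-0.145,-0.11],[0,0,0],0],
  [[-0.03,-0.145,-0.11],[0,0,0],0],
  [[-0.03,-0.145,-0.11],[0,0,0],0],
])

```text
clock: 12.6
tool_pos: [541.5, -6.9, 221.0]
tcp_rot: [[0.888, -0.001, 0.461], [-0.461, 0.0, 0.888], [-0.001, -1.0, -0.0]]
contact_force: [0.0, 0.0, -0.3]
opening: 0.2
```

```bash
python3 - <<'E'
from h import *
print(where(1),bot.state()["contact_force"])
im=bot.camera("wrist");save("w7",im)
i=bot.camera_info("wrist")
b=model(i,im,547.3,1.5,92.4,f=3)
cv2.imwrite("pics/w7m.png",b[0:600,380:1160])
E
```

```text
[  -1.3 -110.1  141. ] [ 0.00178771  0.03853013 -0.32661646]
```

View pics/w7m.png

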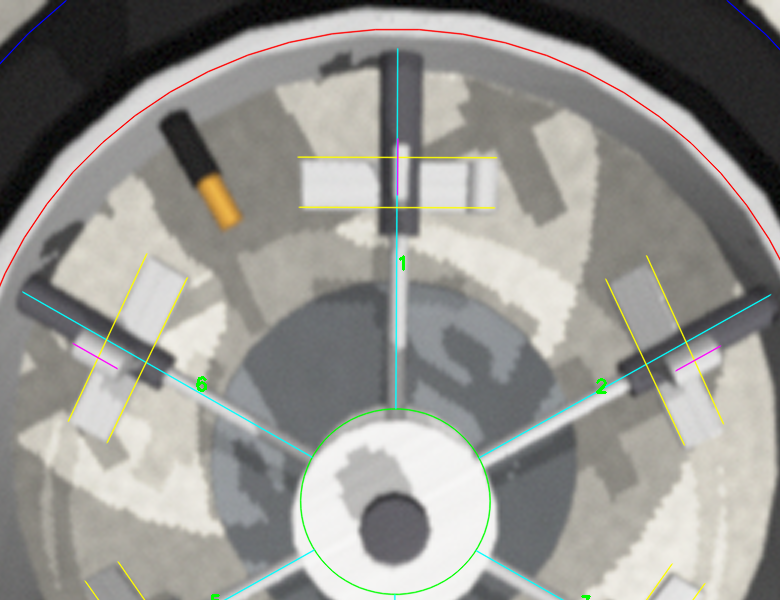

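Request:
arm_command([
  [[0.015,0,0.02],[0,1,0],0],
  [[0.03,0,0.035],[0,2,0],0],
  [[0.045,0,0.05],[0,3,0],0],
  [[0.06,0,0.065],[0,4,0],0],
  [[0.0746,0,0.0834],[0,5,0],0],
  [[0.0746,0.02,0.0834],[0,6,0],0],
  [[0.0746,0.06,0.0834],[0,6,0],0],
  [[0.0746,0.09,0.0834],[0,6,0],0],
  [[0.0746,0.091,0.0834],[0,6,0],0],
  [[0.0746,0.091,0.0834],[0,6,0],0],
])

```text
clock: 13.9
tool_pos: [646.5, 32.4, 131.6]
tcp_rot: [[0.044, 0.001, 0.999], [-0.999, -0.0, 0.044], [0.0, -1.0, 0.001]]
contact_force: [0.4, -0.8, 0.1]
opening: -0.1
```

```bash
python3 - <<'E'
from h import *
print(where(2),bot.state()["contact_force"],bot.state()["joints"].round(1))
im=bot.camera("wrist");save("w8",im)
i=bot.camera_info("wrist")
b=model(i,im,547.3,1.5,92.4,f=4)
cv2.imwrite("pics/w8m.png",b[560:1160,780:1560])
E
```

```text
[-26.7   0.4  51.6] [ 0.35160385 -0.79991833  0.08196742] [-0.4 35.  76.2 -0.  68.7 87.1]
```

View pics/w8m.png

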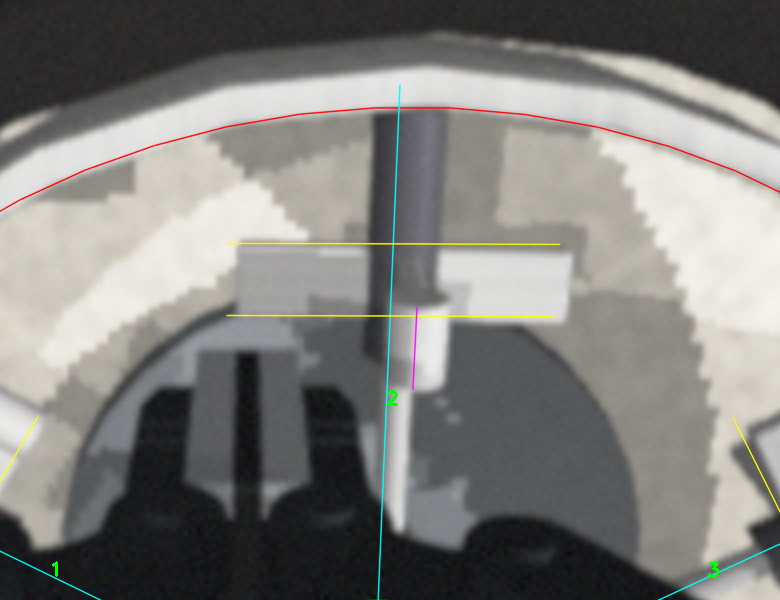

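Request:
arm_command([
  [[0.002,0.02,0],[0,0,0],0],
  [[0.002,0.0356,0],[0,0,0],0],
  [[0.011,0.0356,0],[0,0,0],0],
  [[0.02,0.0356,0],[0,0,0],0],
  [[0.029,0.0356,0],[0,0,0],0],
  [[0.038,0.0356,0],[0,0,0],0],
  [[0.046,0.0356,0],[0,0,0],0],
  [[0.053,0.0356,0],[0,0,0],0],
  [[0.056,0.0356,0],[0,0,0],0],
  [[0.056,0.0356,0],[0,0,0],0],
])

```text
clock: 15.2
tool_pos: [648.7, -24.5, 95.4]
tcp_rot: [[0.044, 0.001, 0.999], [-0.999, -0.001, 0.044], [0.001, -1.0, 0.001]]
contact_force: [-0.6, -0.6, 4.5]
opening: -0.0
```

```bash
python3 - <<'E'
from h import *
print(where(2),bot.state()["contact_force"])
im=bot.camera("wrist");save("w9",im)
i=bot.camera_info("wrist")
b=model(i,im,547.3,1.5,92.4,f=4)
cv2.imwrite("pics/w9m.png",b[560:1160,580:1360])
E
```

```text
[30.2  0.3 15.4] [-0.58496285 -0.61129312  4.53617372]
```

View pics/w9m.png

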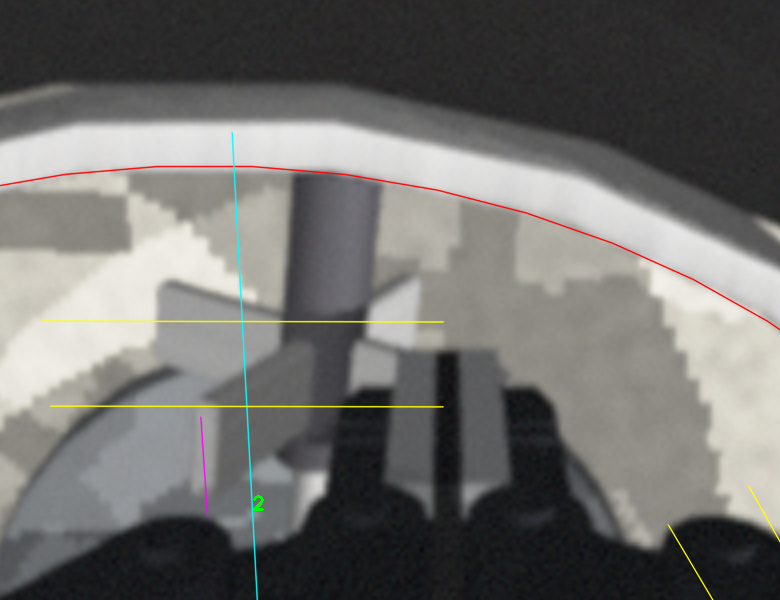

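Request:
arm_command([
  [[0.005,0,0],[0,0,0],0],
  [[0.009,0,0],[0,0,0],0],
  [[0.009,0.002,0],[0,0,0],0],
  [[0.009,0.005,0],[0,0,0],0],
  [[0.009,0.008,0],[0,0,0],0],
  [[0.009,0.011,0],[0,0,0],0],
  [[0.009,0.014,0],[0,0,0],0],
  [[0.009,0.017,0],[0,0,0],0],
  [[0.009,0.0195,0],[0,0,0],0],
  [[0.009,0.0195,0],[0,0,0],0],
])

```text
clock: 16.5
tool_pos: [648.9, -32.5, 75.5]
tcp_rot: [[0.044, 0.0, 0.999], [-0.999, 0.0, 0.044], [-0.0, -1.0, 0.0]]
contact_force: [-0.6, -0.5, 5.7]
opening: -0.1
```

Request:
arm_command([
  [[0,0,0],[0,0,0],0],
  [[0,-0.02,0],[0,0,0],0],
  [[0,-0.06,0],[0,0,0],0],
  [[0,-0.11,-0.03],[0,0,0],0],
  [[-0.02,-0.14,-0.08],[0,0,0],0],
  [[-0.04,-0.14,-0.11],[0,0,0],0],
  [[-0.04,-0.14,-0.11],[0,0,0],0],
  [[-0.04,-0.14,-0.11],[0,0,0],0],
  [[-0.04,-0.14,-0.11],[0,0,0],0],
  [[-0.04,-0.14,-0.11],[0,0,0],0],
])

```text
clock: 17.75
tool_pos: [537.4, 2.1, 214.8]
tcp_rot: [[0.044, -0.001, 0.999], [-0.999, 0.0, 0.044], [-0.0, -1.0, -0.001]]
contact_force: [0.3, 0.1, 0.1]
opening: 0.0
```

```bash
python3 - <<'E'
from h import *
print(where(2),bot.state()["contact_force"])
im=bot.camera("wrist");save("w10",im)
i=bot.camera_info("wrist")
b=model(i,im,547.3,1.5,92.4,f=3)
cv2.imwrite("pics/w10m.png",b[0:600,380:1160])
E
```

```text
[  -1.1 -109.9  134.8] [0.2644697  0.12685749 0.11722688]
```

View pics/w10m.png

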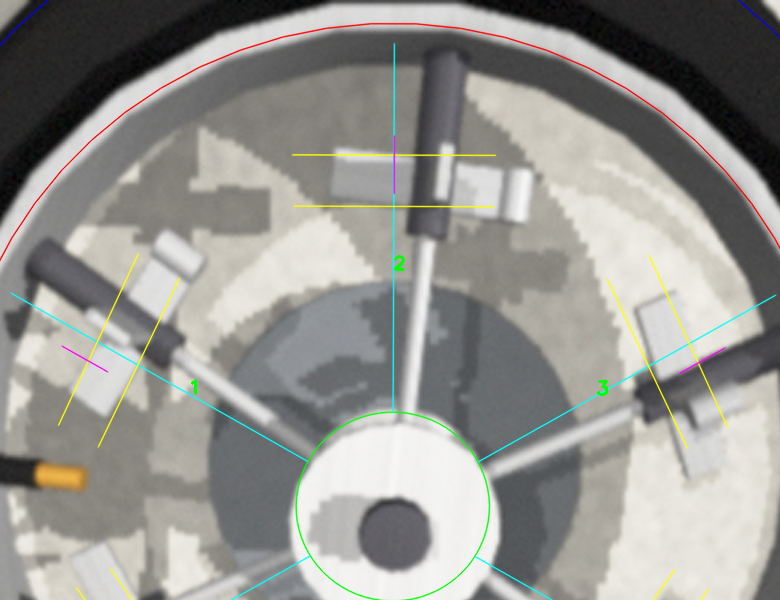

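```bash
python3 - <<'E'
from h import *
np.set_printoptions(precision=2,suppress=True)
i=bot.camera_info("wrist")
L={2:[(447,60),(428,230),(420,300)],1:[(45,262),(170,345),(240,395)],3:[(775,352),(650,400),(560,440)]}
for fr in (True,False): print(fityaw(i,L,np.array([380,0]),3,fr,c=(547.3,1.5)))
i=bot.camera_info("wrist");
E
```

```text
(array([546.66,   0.07,  86.17]), array([-0.4, -0.1, -0. , -1.1,  0.8,  0.9,  1.1, -0.5, -0. ]))
(array([85.62]), array([-0.1,  0.6,  0.9, -2.2,  0.2,  0.6,  1. , -0.2,  0.6]))
```

Request:
arm_command([
  [[-0.005,0,0.06],[0,0.63,0],0],
  [[-0.014,0,0.112],[0,0.63,0],0],
  [[-0.014,0.05,0.112],[0,0.63,0],0],
  [[-0.014,0.1,0.112],[0,0.63,0],0],
  [[-0.014,0.119,0.112],[0,0.63,0],0],
  [[-0.014,0.119,0.112],[0,0.63,0],0],
  [[-0.009,0.119,0.112],[0,0.63,0],0],
  [[-0.003,0.119,0.112],[0,0.63,0],0],
  [[0,0.119,0.112],[0,0.63,0],0],
  [[0.002,0.119,0.112],[0,0.63,0],0],
])

```text
clock: 19.05
tool_pos: [649.3, 5.1, 96.7]
tcp_rot: [[-0.066, 0.001, 0.998], [-0.998, 0.0, -0.066], [-0.0, -1.0, 0.001]]
contact_force: [0.2, 0.1, 0.7]
opening: -0.3
```

```bash
python3 - <<'E'
from h import *
print(where(2,c=np.array([547,1]),yaw=86.2),bot.state()["contact_force"])
im=bot.camera("wrist");save("w11",im)
i=bot.camera_info("wrist")
b=model(i,im,547,1,86.2,f=4)
cv2.imwrite("pics/w11m.png",b[560:1160,680:1460])
E
```

```text
[-10.9   1.8  16.7] [0.17662037 0.05089803 0.73077827]
```

View pics/w11m.png

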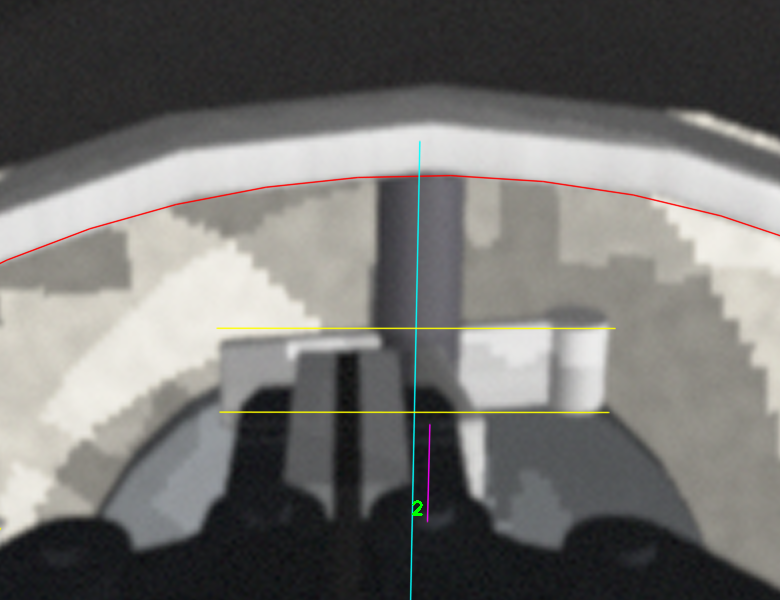

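Request:
arm_command([
  [[0.002,0,0],[0,0,0],0],
  [[0.004,0,0],[0,0,0],0],
  [[0.006,0,0],[0,0,0],0],
  [[0.008,0,0],[0,0,0],0],
  [[0.01,0,0],[0,0,0],0],
  [[0.012,0,0],[0,0,0],0],
  [[0.014,0,0],[0,0,0],0],
  [[0.016,0,0],[0,0,0],0],
  [[0.018,0,0],[0,0,0],0],
  [[0.02,0,0],[0,0,0],0],
])

```text
clock: 20.35
tool_pos: [647.8, -14.7, 96.3]
tcp_rot: [[-0.066, 0.0, 0.998], [-0.998, -0.0, -0.066], [-0.0, -1.0, 0.0]]
contact_force: [0.8, 4.6, 1.2]
opening: 0.2
```

```bash
python3 - <<'E'
from h import *
print(where(2,c=np.array([547,1]),yaw=86.2),bot.state()["contact_force"])
im=bot.camera("wrist");save("w12",im)
i=bot.camera_info("wrist")
b=model(i,im,547,1,86.2,f=4)
cv2.imwrite("pics/w12m.png",b[560:1160,680:1460])
E
```

```text
[ 9.   1.7 16.3] [0.76053956 4.58137145 1.16152974]
```

View pics/w12m.png

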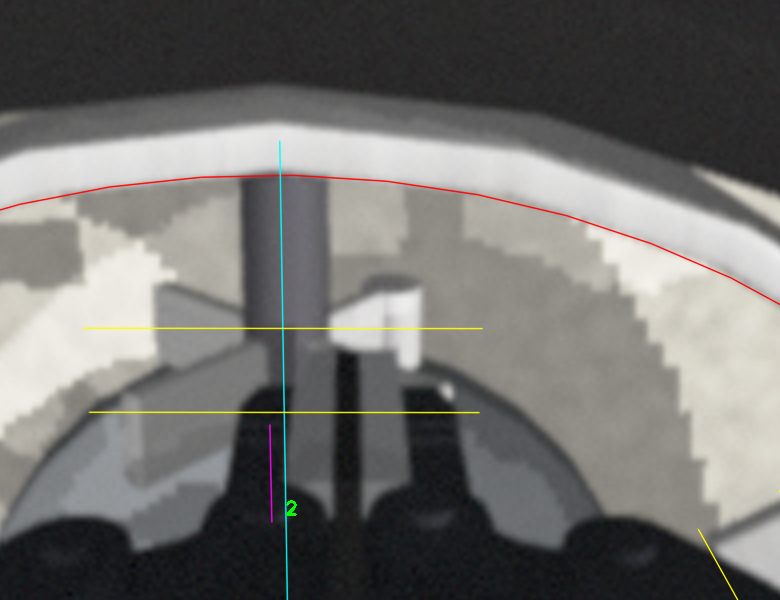

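Request:
arm_command([
  [[0.002,0,0],[0,0,0],0],
  [[0.004,0,0],[0,0,0],0],
  [[0.006,0,0],[0,0,0],0],
  [[0.008,0,0],[0,0,0],0],
  [[0.01,0,0],[0,0,0],0],
  [[0.012,0,0],[0,0,0],0],
  [[0.014,0,0],[0,0,0],0],
  [[0.016,0,0],[0,0,0],0],
  [[0.018,0,0],[0,0,0],0],
  [[0.019,0,0],[0,0,0],0],
])

```text
clock: 21.65
tool_pos: [646.5, -33.7, 96.2]
tcp_rot: [[-0.066, 0.0, 0.998], [-0.998, -0.0, -0.066], [0.0, -1.0, 0.0]]
contact_force: [0.8, 2.3, 1.9]
opening: 0.2
```

```bash
python3 - <<'E'
from h import *
print(where(2,c=np.array([547,1]),yaw=86.2),bot.state()["contact_force"])
im=bot.camera("wrist");save("w13",im)
i=bot.camera_info("wrist")
b=model(i,im,547,1,86.2,f=4)
cv2.imwrite("pics/w13m.png",b[560:1160,680:1460])
E
```

```text
[28.1  1.6 16.2] [0.8221348  2.33201976 1.907663  ]
```

View pics/w13m.png

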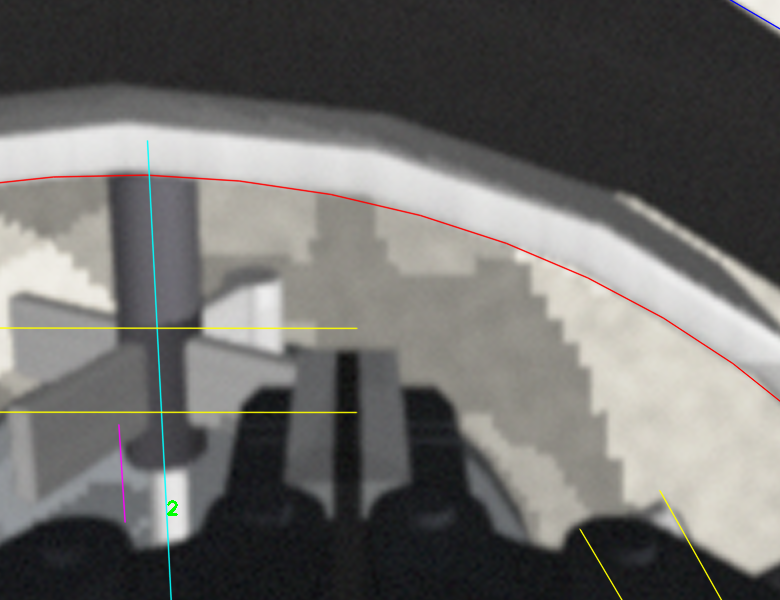

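Request:
arm_command([
  [[0,0.003,0],[0,0,0],0],
  [[0,0.006,0],[0,0,0],0],
  [[0,0.009,0],[0,0,0],0],
  [[0,0.012,0],[0,0,0],0],
  [[0,0.015,0],[0,0,0],0],
  [[0,0.018,0],[0,0,0],0],
  [[0,0.02,0],[0,0,0],0],
  [[0,0.0215,0],[0,0,0],0],
  [[0,0.0215,0],[0,0,0],0],
  [[0,0.0215,0],[0,0,0],0],
])

```text
clock: 22.95
tool_pos: [646.6, -33.3, 74.8]
tcp_rot: [[-0.066, 0.0, 0.998], [-0.998, 0.0, -0.066], [-0.0, -1.0, 0.0]]
contact_force: [0.0, 1.5, 3.5]
opening: 0.1
```

```bash
python3 - <<'E'
from h import *
print(where(2,c=np.array([547,1]),yaw=86.2),bot.state()["contact_force"])
E
```

```text
[27.7  1.6 -5.2] [0.04291733 1.46105119 3.52502321]
```

Request:
arm_command([
  [[0,0,0],[0,0,0],0],
  [[0,-0.02,0],[0,0,0],0],
  [[0,-0.06,0],[0,0,0],0],
  [[0,-0.11,-0.03],[0,0,0],0],
  [[-0.02,-0.14,-0.08],[0,0,0],0],
  [[-0.028,-0.14,-0.11],[0,0,0],0],
  [[-0.028,-0.14,-0.11],[0,0,0],0],
  [[-0.028,-0.14,-0.11],[0,0,0],0],
  [[-0.028,-0.14,-0.11],[0,0,0],0],
  [[-0.028,-0.14,-0.11],[0,0,0],0],
])

```text
clock: 24.2
tool_pos: [538.9, 1.4, 214.3]
tcp_rot: [[-0.066, -0.001, 0.998], [-0.998, 0.0, -0.066], [0.0, -1.0, -0.001]]
contact_force: [-0.7, 0.3, 0.3]
opening: 0.4
```

```bash
python3 - <<'E'
from h import *
print(where(2,c=np.array([547,1]),yaw=86.2),bot.state()["contact_force"],bot.state()["tool_pos"])
im=bot.camera("wrist");save("w14",im)
i=bot.camera_info("wrist")
b=model(i,im,547,1,86.2,f=3)
cv2.imwrite("pics/w14m.png",b[0:600,380:1160])
E
```

```text
[   0.2 -108.1  134.3] [-0.66110977  0.30176749  0.25860887] [538.91693393   1.37345729 214.27668184]
```

View pics/w14m.png

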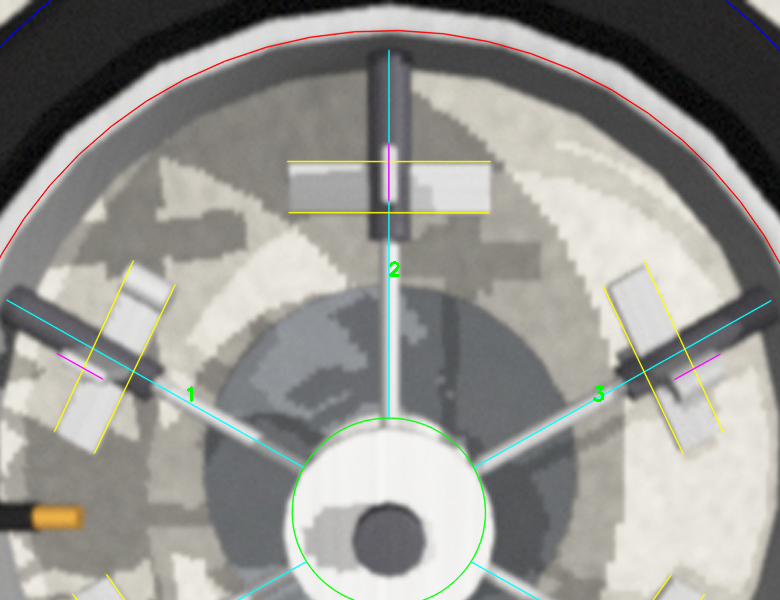

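Request:
arm_command([
  [[0.01,0,0.06],[0,0,0],0],
  [[0.022,0,0.12],[0,0,0],0],
  [[0.022,0.03,0.129],[0,0,0],0],
  [[0.022,0.08,0.129],[0,0,0],0],
  [[0.022,0.12,0.129],[0,0,0],0],
  [[0.022,0.137,0.129],[0,0,0],0],
  [[0.022,0.137,0.129],[0,0,0],0],
  [[0.018,0.137,0.129],[0,0,0],0],
  [[0.015,0.137,0.129],[0,0,0],0],
  [[0.013,0.137,0.129],[0,0,0],0],
])

```text
clock: 25.5
tool_pos: [667.1, -20.2, 79.1]
tcp_rot: [[-0.066, 0.002, 0.998], [-0.998, -0.001, -0.066], [0.001, -1.0, 0.002]]
contact_force: [-0.0, -7.4, 6.4]
opening: 0.1
```

Request:
arm_command([
  [[-0.002,0,0],[0,0,0],0],
  [[-0.004,0,0],[0,0,0],0],
  [[-0.006,0,0],[0,0,0],0],
  [[-0.008,0,0],[0,0,0],0],
  [[-0.01,0,0.001],[0,0,0],0],
  [[-0.012,0,0.001],[0,0,0],0],
  [[-0.013,0,0.001],[0,0,0],0],
  [[-0.014,0,0.001],[0,0,0],0],
  [[-0.014,0,0.001],[0,0,0],0],
  [[-0.014,0,0.001],[0,0,0],0],
])

```text
clock: 26.75
tool_pos: [668.5, -7.7, 79.1]
tcp_rot: [[-0.066, 0.001, 0.998], [-0.998, -0.002, -0.066], [0.002, -1.0, 0.001]]
contact_force: [-5.0, -11.7, 8.6]
opening: -0.2
```

```bash
python3 - <<'E'
from h import *
print(where(2,c=np.array([547,1]),yaw=92.4),bot.state()["contact_force"],bot.state()["tool_pos"])
im=bot.camera("wrist");save("w15",im)
i=bot.camera_info("wrist")
b=model(i,im,547,1,92.4,f=3)
cv2.imwrite("pics/w15m.png",b[300:900,380:1160])
E
```

```text
[13.8 21.1 -0.9] [ -4.96438439 -11.71496564   8.60449776] [668.52392737  -7.73880743  79.12906097]
```

View pics/w15m.png

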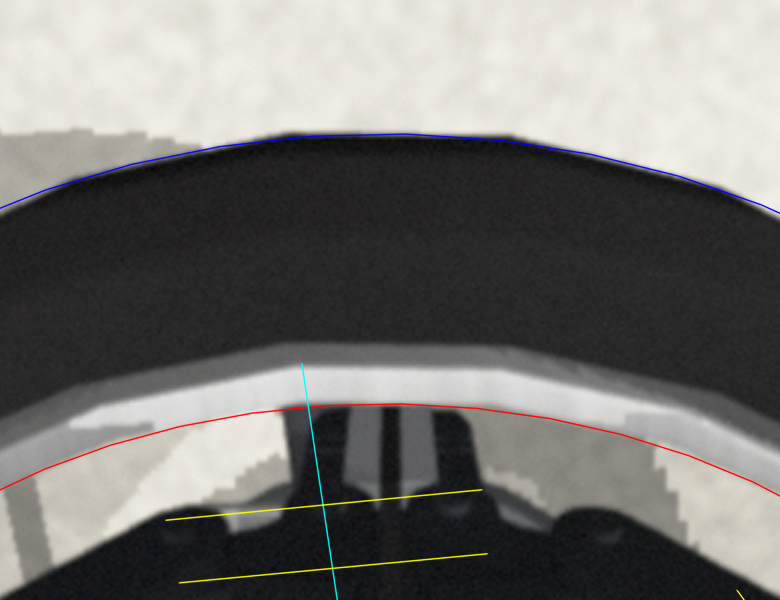

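Request:
arm_command([
  [[0.004,0,-0.001],[0,0,0],0],
  [[0.008,-0.01,-0.001],[0,0,0],0],
  [[0.008,-0.06,-0.001],[0,0,0],0],
  [[0.006,-0.11,-0.03],[0,0,0],0],
  [[0,-0.137,-0.08],[0,0,0],0],
  [[-0.009,-0.137,-0.13],[0,-0.3,0],0],
  [[-0.009,-0.137,-0.13],[0,-0.6,0],0],
  [[-0.009,-0.137,-0.13],[0,-0.6,0],0],
  [[-0.009,-0.137,-0.13],[0,-0.6,0],0],
  [[-0.009,-0.137,-0.13],[0,-0.6,0],0],
])

```text
clock: 28.05
tool_pos: [539.5, 11.5, 214.5]
tcp_rot: [[0.038, -0.0, 0.999], [-0.999, 0.0, 0.038], [-0.0, -1.0, -0.0]]
contact_force: [0.3, 0.2, 0.6]
opening: 0.1
```

```bash
python3 - <<'E'
from h import *
print(bot.state()["contact_force"],bot.state()["tool_pos"])
im=bot.camera("wrist");save("w16",im)
i=bot.camera_info("wrist")
b=model(i,im,547,1,92.4,f=3)
cv2.imwrite("pics/w16m.png",b[0:600,380:1160])
t=bot.camera("top");save("t16",t)
a=cv2.imread("pics/top0.png");b=cv2.imread("pics/t16.png")
f=lambda q:cv2.resize(q[125:265,185:340],None,fx=2.5,fy=4,interpolation=2)
f=lambda q:cv2.resize(q[125:265,190:330],None,fx=2.8,fy=2.8,interpolation=2)
cv2.imwrite("pics/cmp16.png",np.hstack([f(a),f(b)]))
E
```

```text
[0.27433641 0.22006684 0.59865758] [539.54121637  11.47241739 214.49482142]
```

View pics/w16m.png

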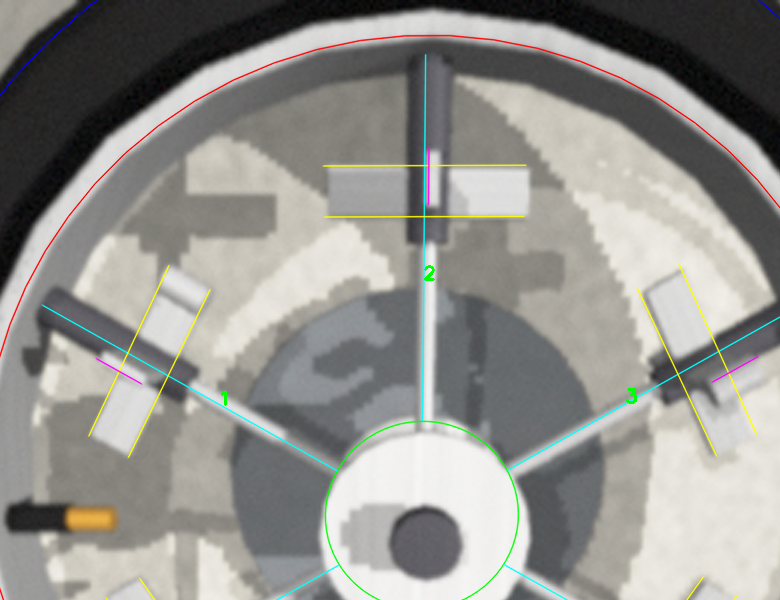

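View pics/cmp16.png

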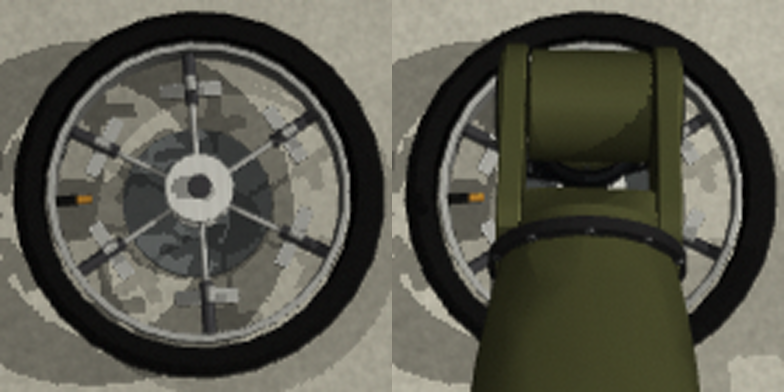

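```bash
cat > vcmp.py <<'E'
from h import *
import sys
a=cv2.imread("pics/top0.png").astype(np.float32);b=cv2.imread("pics/%s.png"%sys.argv[1]).astype(np.float32)
def orange(q):
    s=q[185:210,205:230]; m=np.clip(s[:,:,2]-s[:,:,0]-35,0,None); ys,xs=np.mgrid[185:210,205:230]; return (m*xs).sum()/m.sum(),(m*ys).sum()/m.sum()
T=bot.camera_info("top")
for q in (a,b):
    p=orange(q);P=onz(T,p,76)[:2];d=P-[547,1];print(np.round(p,2),P.round(1),np.degrees(np.arctan2(d[1],d[0])).round(2))
E
python3 vcmp.py t16
```

```text
[219.65 195.74] [540.7 110.9] 93.28
[219.87 194.98] [542.7 110.2] 92.23
```

Request:
arm_command([
  [[0.02,0,0.012],[0,-1.05,0],0],
  [[0.04,0,0.024],[0,-2.1,0],0],
  [[0.06,0,0.036],[0,-3.15,0],0],
  [[0.08,0,0.048],[0,-4.2,0],0],
  [[0.1,0,0.06],[0,-5.25,0],0],
  [[0.12,0,0.072],[0,-6.3,0],0],
  [[0.14,0,0.084],[0,-7.35,0],0],
  [[0.16,0,0.096],[0,-8.4,0],0],
  [[0.183,0,0.108],[0,-9.45,0],0],
  [[0.183,0,0.108],[0,-10.5,0],0],
])

```text
clock: 29.4
tool_pos: [654.7, -168.7, 213.7]
tcp_rot: [[0.954, -0.001, -0.3], [0.3, 0.0, 0.954], [-0.001, -1.0, 0.0]]
contact_force: [-1.1, 1.1, 0.3]
opening: -0.0
```

```bash
python3 - <<'E'
from h import *
s=bot.state();print(s["contact_force"],s["tool_pos"],s["joints"].round(1),s["tcp_rot"].round(3).tolist())
im=bot.camera("wrist");save("w17",im)
i=bot.camera_info("wrist")
b=model(i,im,547,1,92.2,f=3)
cv2.imwrite("pics/w17m.png",b[0:700:,380:1160][:600])
E
```

```text
[-1.14672563  1.06255449  0.33465627] [ 654.65479888 -168.66179692  213.74187815] [-17.5  34.8  65.4  -0.   79.9 -35. ] [[0.954, -0.001, -0.3], [0.3, 0.0, 0.954], [-0.001, -1.0, 0.0]]
```

View pics/w17m.png

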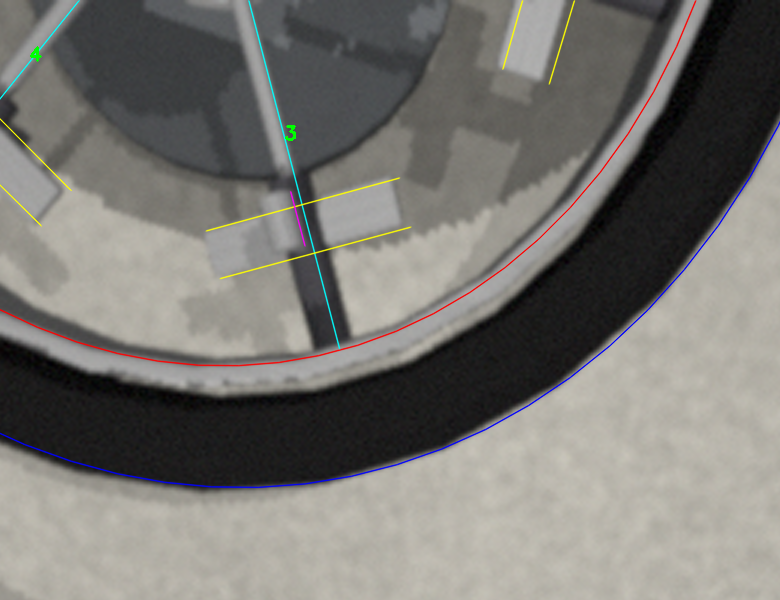

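Request:
arm_command([
  [[0,0,0.05],[0,-0.9,0],0],
  [[-0.0015,0,0.09],[0,-1.39,0],0],
  [[-0.0015,0.03,0.1036],[0,-1.39,0],0],
  [[-0.0015,0.07,0.1036],[0,-1.39,0],0],
  [[-0.0015,0.1,0.1036],[0,-1.39,0],0],
  [[-0.0015,0.1177,0.1036],[0,-1.39,0],0],
  [[-0.0015,0.1177,0.1036],[0,-1.39,0],0],
  [[-0.0015,0.1177,0.1036],[0,-1.39,0],0],
  [[-0.0015,0.1177,0.1036],[0,-1.39,0],0],
  [[-0.0015,0.1177,0.1036],[0,-1.39,0],0],
])

```text
clock: 30.7
tool_pos: [622.5, -68.6, 97.7]
tcp_rot: [[0.856, 0.001, -0.517], [0.517, -0.0, 0.856], [0.001, -1.0, -0.001]]
contact_force: [-0.3, -0.1, 0.1]
opening: 0.1
```

```bash
python3 - <<'E'
from h import *
s=bot.state();print(where(3,c=np.array([547,1]),yaw=91.4),s["contact_force"],s["tcp_rot"].round(3).tolist())
im=bot.camera("wrist");save("w18",im)
i=bot.camera_info("wrist")
b=model(i,im,547,1,91.4,f=3)
cv2.imwrite("pics/w18m.png",b[450:1050,380:1160])
E
```

```text
[-28.1  -1.3  17.7] [-0.27895556 -0.1390462   0.09970437] [[0.856, 0.001, -0.517], [0.517, -0.0, 0.856], [0.001, -1.0, -0.001]]
```

View pics/w18m.png

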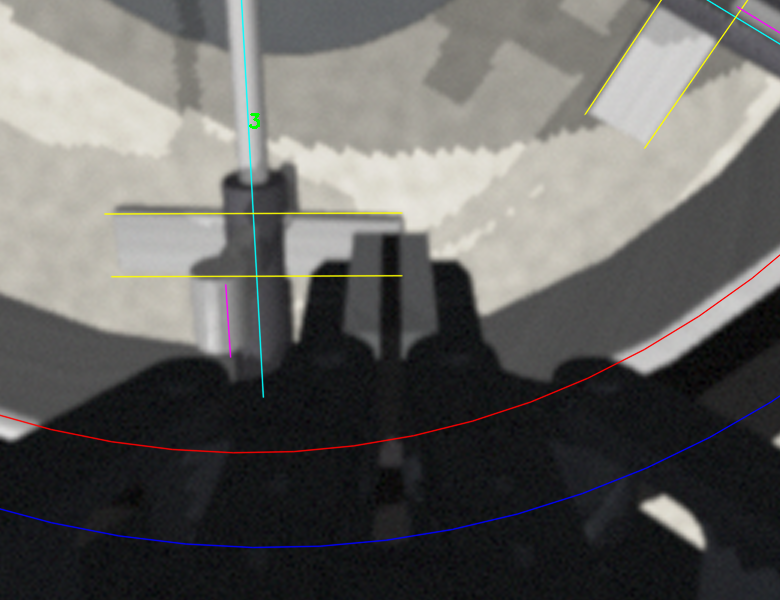

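Request:
arm_command([
  [[-0.005,0.001,0],[0,0,0],0],
  [[-0.01,0.001,0],[0,0,0],0],
  [[-0.012,0.001,0],[0,0,0],0],
  [[-0.014,0.001,0],[0,0,0],0],
  [[-0.016,0.001,0],[0,0,0],0],
  [[-0.018,0.001,0],[0,0,0],0],
  [[-0.02,0.001,0],[0,0,0],0],
  [[-0.022,0.001,0],[0,0,0],0],
  [[-0.024,0.001,0],[0,0,0],0],
  [[-0.026,0.001,0],[0,0,0],0],
])

```text
clock: 32.0
tool_pos: [599.9, -82.0, 96.0]
tcp_rot: [[0.856, 0.0, -0.517], [0.517, 0.0, 0.856], [0.0, -1.0, -0.0]]
contact_force: [3.0, 1.8, -0.5]
opening: -0.0
```

Request:
arm_command([
  [[-0.002,0,0],[0,0,0],0],
  [[-0.004,0,0],[0,0,0],0],
  [[-0.006,0,0],[0,0,0],0],
  [[-0.008,0,0],[0,0,0],0],
  [[-0.01,0,0],[0,0,0],0],
  [[-0.012,0,0],[0,0,0],0],
  [[-0.014,0,0],[0,0,0],0],
  [[-0.016,0,0],[0,0,0],0],
  [[-0.018,0,0],[0,0,0],0],
  [[-0.02,0,0],[0,0,0],0],
])

```text
clock: 33.25
tool_pos: [582.8, -92.3, 96.0]
tcp_rot: [[0.856, 0.0, -0.517], [0.517, 0.0, 0.856], [0.0, -1.0, -0.0]]
contact_force: [2.6, 1.9, 2.3]
opening: 0.3
```

```bash
python3 - <<'E'
from h import *
s=bot.state();print(where(3,c=np.array([547,1]),yaw=91.4),s["contact_force"])
im=bot.camera("wrist");save("w19",im)
i=bot.camera_info("wrist")
b=model(i,im,547,1,91.4,f=3)
cv2.imwrite("pics/w19m.png",b[450:1050,380:1160])
E
```

```text
[18.  -1.7 16. ] [2.61699607 1.86095547 2.30985874]
```

View pics/w19m.png

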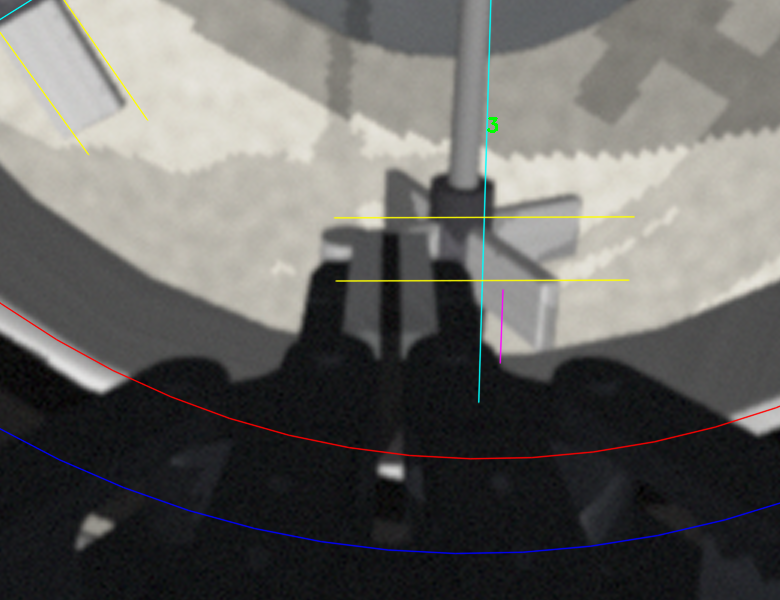

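Request:
arm_command([
  [[-0.0015,0,0],[0,0,0],0],
  [[-0.003,0,0],[0,0,0],0],
  [[-0.0045,0,0],[0,0,0],0],
  [[-0.006,0,0],[0,0,0],0],
  [[-0.0075,0,0],[0,0,0],0],
  [[-0.009,0,0],[0,0,0],0],
  [[-0.0105,0,0],[0,0,0],0],
  [[-0.012,0,0],[0,0,0],0],
  [[-0.0135,0,0],[0,0,0],0],
  [[-0.014,0,0],[0,0,0],0],
])

```text
clock: 34.55
tool_pos: [570.8, -99.6, 96.0]
tcp_rot: [[0.856, 0.0, -0.517], [0.517, -0.0, 0.856], [-0.0, -1.0, -0.0]]
contact_force: [0.8, 1.3, 1.6]
opening: -0.2
```

```bash
python3 - <<'E'
from h import *
s=bot.state();print(where(3,c=np.array([547,1]),yaw=91.4),where(3,c=np.array([547,1]),yaw=89),s["contact_force"])
im=bot.camera("wrist");save("w20",im)
i=bot.camera_info("wrist")
b=model(i,im,547,1,89,f=3)
cv2.imwrite("pics/w20m.png",b[450:1050,380:1160])
E
```

```text
[32.1 -1.7 16. ] [28.  -0.4 16. ] [0.82907055 1.30238159 1.62792237]
```

View pics/w20m.png

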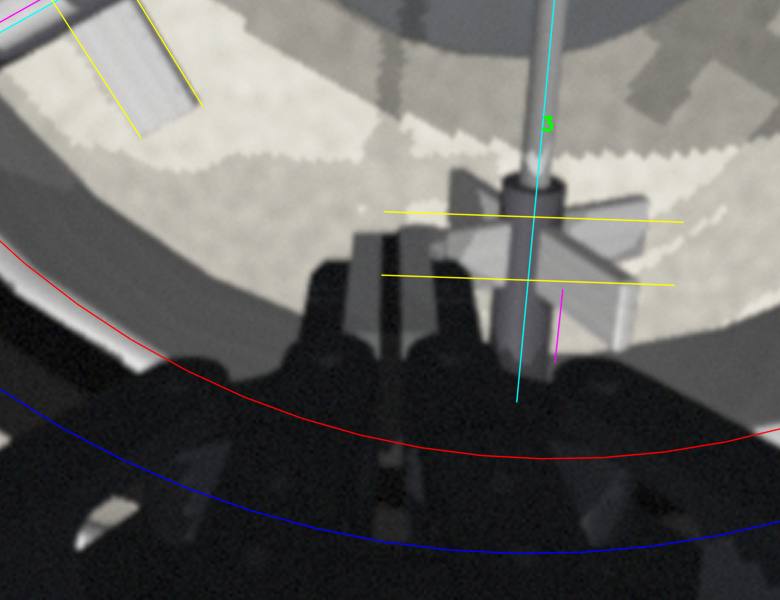

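Request:
arm_command([
  [[0,0.003,0],[0,0,0],0],
  [[0,0.006,0],[0,0,0],0],
  [[0,0.009,0],[0,0,0],0],
  [[0,0.012,0],[0,0,0],0],
  [[0,0.015,0],[0,0,0],0],
  [[0,0.0175,0],[0,0,0],0],
  [[0,0.019,0],[0,0,0],0],
  [[0,0.0195,0],[0,0,0],0],
  [[0,0.0195,0],[0,0,0],0],
  [[0,0.0195,0],[0,0,0],0],
])

```text
clock: 35.85
tool_pos: [570.9, -99.6, 76.6]
tcp_rot: [[0.856, 0.0, -0.517], [0.517, 0.0, 0.856], [0.0, -1.0, -0.0]]
contact_force: [-1.0, -0.9, 2.3]
opening: 0.0
```

```bash
python3 - <<'E'
from h import *
s=bot.state();print(where(3,c=np.array([547,1]),yaw=89),s["contact_force"])
E
```

```text
[27.8 -0.4 -3.4] [-0.98437003 -0.91595523  2.29501639]
```

Request:
arm_command([
  [[0,0,0],[0,0,0],0],
  [[0,-0.02,0],[0,0,0],0],
  [[0,-0.06,0],[0,0,0],0],
  [[0,-0.11,-0.03],[0,0,0],0],
  [[0.01,-0.135,-0.08],[0,0,0],0],
  [[0.02,-0.135,-0.11],[0,0,0],0],
  [[0.028,-0.135,-0.11],[0,0,0],0],
  [[0.028,-0.135,-0.11],[0,0,0],0],
  [[0.028,-0.135,-0.11],[0,0,0],0],
  [[0.028,-0.135,-0.11],[0,0,0],0],
])

```text
clock: 37.1
tool_pos: [651.4, -178.9, 211.8]
tcp_rot: [[0.856, 0.0, -0.517], [0.517, -0.0, 0.856], [0.0, -1.0, -0.0]]
contact_force: [-0.1, -0.2, -0.0]
opening: -0.1
```

```bash
python3 - <<'E'
from h import *
s=bot.state();print(s["tool_pos"],s["contact_force"])
im=bot.camera("wrist");save("w21",im)
i=bot.camera_info("wrist")
b=model(i,im,547,1,89.2,f=3)
cv2.imwrite("pics/w21m.png",b[0:600,380:1160])
E
```

```text
[ 651.44289437 -178.86108519  211.78646269] [-0.14896158 -0.20538566 -0.0457956 ]
```

View pics/w21m.png

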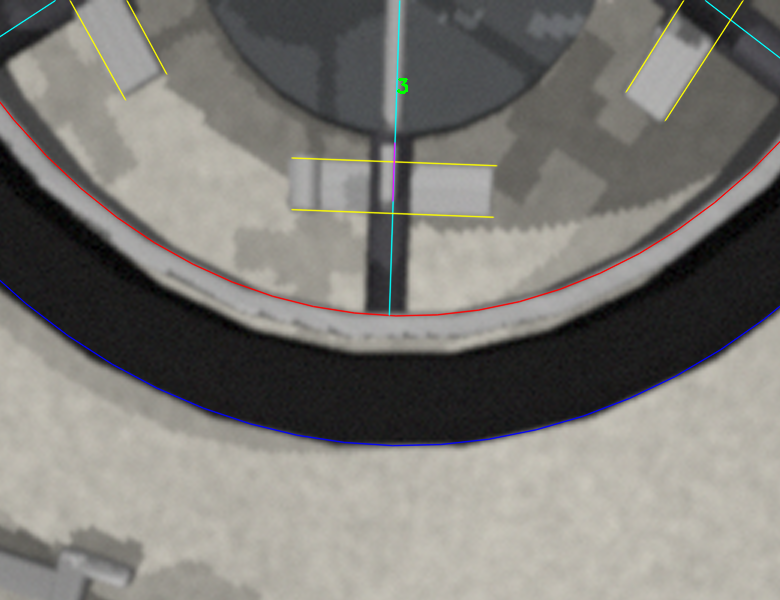

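```bash
python3 - <<'E'
from h import *
save("t21",bot.camera("top"))
E
python3 vcmp.py t21; python3 - <<'E'
import cv2
import numpy as np
a=cv2.imread("pics/top0.png");b=cv2.imread("pics/t21.png")
f=lambda q:cv2.resize(q[125:265,190:330],None,fx=2.8,fy=2.8,interpolation=2)
cv2.imwrite("pics/cmp21.png",np.hstack([f(a),f(b)]))
E
```

```text
[219.65 195.74] [540.7 110.9] 93.28
[219.69 192.85] [548.5 110.7] 89.23
```

View pics/cmp21.png

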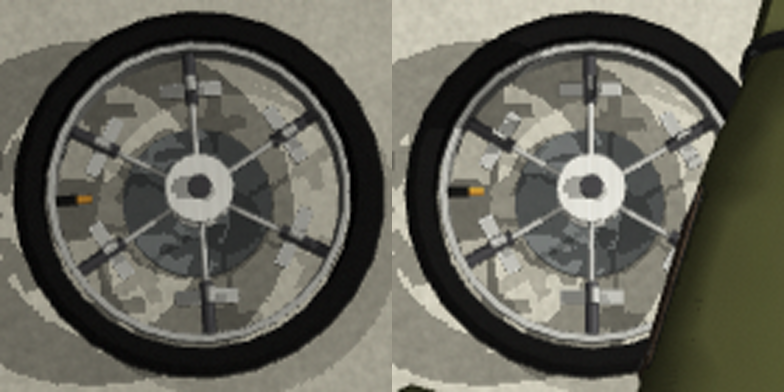

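Request:
arm_command([
  [[-0.01,0,0.04],[0,0,0],0],
  [[-0.0235,0,0.08],[0,0,0],0],
  [[-0.0235,0.03,0.0895],[0,0,0],0],
  [[-0.0235,0.08,0.0895],[0,0,0],0],
  [[-0.0235,0.12,0.0895],[0,0,0],0],
  [[-0.0235,0.134,0.0895],[0,0,0],0],
  [[-0.0235,0.134,0.0895],[0,0,0],0],
  [[-0.02,0.134,0.0895],[0,0,0],0],
  [[-0.017,0.134,0.0895],[0,0,0],0],
  [[-0.015,0.134,0.0895],[0,0,0],0],
])

```text
clock: 38.45
tool_pos: [592.8, -110.8, 78.4]
tcp_rot: [[0.856, 0.0, -0.517], [0.517, -0.001, 0.856], [-0.0, -1.0, -0.001]]
contact_force: [-8.5, -6.2, 9.0]
opening: 0.2
```

```bash
python3 - <<'E'
from h import *
s=bot.state();print(s["tool_pos"],s["contact_force"])
E
```

```text
[ 592.7942844  -110.75217077   78.42483609] [-8.54078184 -6.21504436  8.97834506]
```

Request:
arm_command([
  [[-0.0,0,0],[0,0,0],0],
  [[0.002,0,0],[0,0,0],0],
  [[0.004,0,0],[0,0,0],0],
  [[0.006,0,-0.001],[0,0,0],0],
  [[0.008,0,-0.001],[0,0,0],0],
  [[0.01,0,-0.001],[0,0,0],0],
  [[0.011,0,-0.001],[0,0,0],0],
  [[0.011,0,-0.001],[0,0,0],0],
  [[0.011,0,-0.001],[0,0,0],0],
  [[0.011,0,-0.001],[0,0,0],0],
])

```text
clock: 39.7
tool_pos: [601.9, -106.0, 78.5]
tcp_rot: [[0.856, -0.001, -0.517], [0.517, -0.001, 0.856], [-0.002, -1.0, 0.0]]
contact_force: [-11.8, -2.6, 11.0]
opening: -0.1
```

```bash
python3 - <<'E'
from h import *
s=bot.state();print(s["tool_pos"],s["contact_force"])
save("t22",bot.camera("top"))
E
python3 vcmp.py t22
```

```text
[ 601.92604042 -105.98976385   78.47282793] [-11.78312129  -2.55811968  11.00462427]
[219.65 195.74] [540.7 110.9] 93.28
[219.84 196.18] [539.5 110.4] 93.91
```

Request:
arm_command([
  [[-0.004,0,0.001],[0,0,0],0],
  [[-0.008,-0.005,0.001],[0,0,0],0],
  [[-0.008,-0.05,0.001],[0,0,0],0],
  [[-0.006,-0.1,-0.03],[0,0,0],0],
  [[0,-0.135,-0.08],[0,0,0],0],
  [[0.004,-0.135,-0.09],[0,0,0],0],
  [[0.004,-0.135,-0.09],[0,0,0],0],
  [[0.004,-0.135,-0.09],[0,0,0],0],
  [[0.004,-0.135,-0.09],[0,0,0],0],
  [[0.004,-0.135,-0.09],[0,0,0],0],
])

```text
clock: 41.0
tool_pos: [652.3, -180.1, 212.5]
tcp_rot: [[0.856, -0.0, -0.517], [0.517, 0.0, 0.856], [-0.0, -1.0, 0.0]]
contact_force: [0.6, 0.2, -0.8]
opening: -0.2
```

```bash
python3 - <<'E'
from h import *
s=bot.state();print(s["tool_pos"],s["contact_force"])
save("t23",bot.camera("top"));im=bot.camera("wrist");save("w23",im)
b=model(bot.camera_info("wrist"),im,547,1,92.7,f=3)
cv2.imwrite("pics/w23m.png",b[0:600,380:1160])
E
python3 vcmp.py t23;  python3 - <<'E'
import cv2
import numpy as np
a=cv2.imread("pics/top0.png");b=cv2.imread("pics/t23.png")
f=lambda q:cv2.resize(q[125:265,190:330],None,fx=2.8,fy=2.8,interpolation=2)
cv2.imwrite("pics/cmp23.png",np.hstack([f(a),f(b)]))
E
```

```text
[ 652.31067947 -180.09541765  212.45251085] [ 0.59108947  0.19623977 -0.76484572]
[219.65 195.74] [540.7 110.9] 93.28
[219.82 196.17] [539.5 110.4] 93.91
```

View pics/w23m.png

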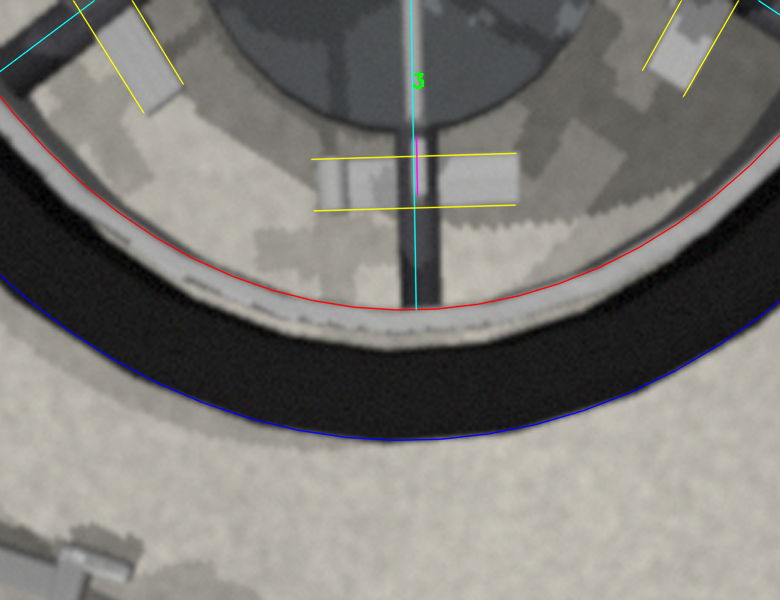

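View pics/cmp23.png

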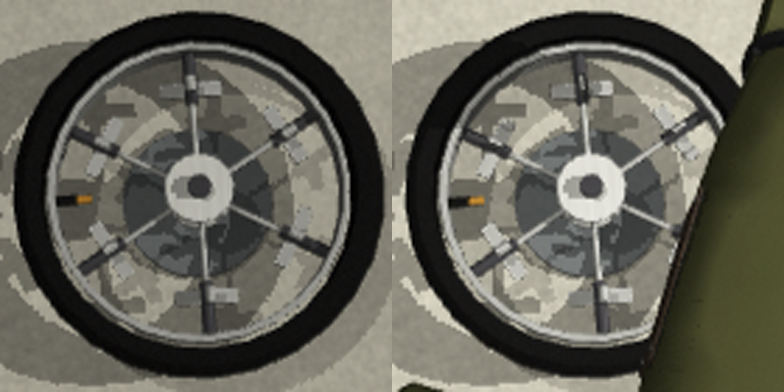

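```bash
python3 - <<'E'
from h import *
im=bot.camera("side");save("s23",im)
a=cv2.imread("pics/side0.png")
f=lambda q:cv2.resize(q[135:225,165:320],None,fx=5,fy=3.3,interpolation=2)
cv2.imwrite("pics/cs23.png",np.vstack([f(a),f(im[:,:,::-1])]))
E
```

```text
(no output)
```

View pics/cs23.png

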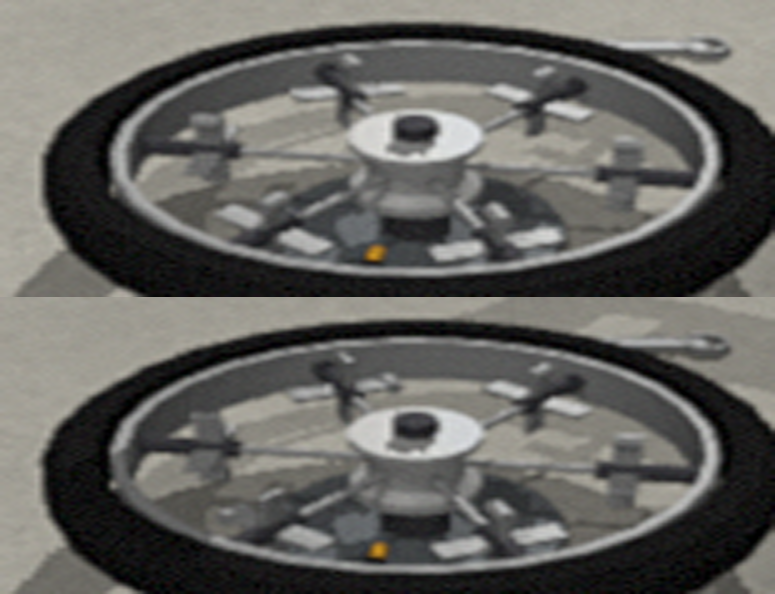

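```bash
python3 -c "
from plant import bot
print(bot.hand_in(),bot.state()['clock'])"
```

```text
the job is handed in; nothing more can be done
the job is handed in; nothing more can be done
```

I tightened nip1 by one quarter turn, nip2 by two and nip3 by one, in that order, but my strokes turned the wheel on its stand three times before I pushed it back. The job was handed in with no verdict at about 41 s. It was done with the closed fingers: each top wing was swept clockwise, then pressed about 19° past square so it would spring back.

**Nipples:** in the wrist pictures after release, each of the three had its wings straight up and level to within about 1–2°. The beads ended where they should:
- **nip1:** on the clockwise side.
- **nip2:** down.
- **nip3:** on the clockwise side.

nip1 and nip2 were not re-measured up close at the very end. The side picture taken just before handing in agreed with their positions.

nip1 did not go over in one stroke. The first stroke left it about 22° short, and after I had turned the wheel back I finished it with a second press.

**Wheel turned:** the sweeps on nip1, nip2 (first quarter) and nip3 turned the wheel clockwise by about 5°, 6° and 2.5°. The first two were too fast or jammed behind the bead, and one force reading was about 19 N, over the 15 N limit. The wheel turned again on nip3 even though I swept slowly. Each time I pushed it back by a tightened nipple's barrel. By the valve tip in the top picture, the wheel ended about 0.6° anticlockwise of where it started.

**The rest:** I did not touch the other three nipples, the spanner, the jar or the ferrule. At hand-in the arm was clear, with no contact force beyond noise.

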